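# Lock a bush on the arbor with a C-keeper

## Robot

A 6-joint arm with a two-finger parallel gripper is mounted at the origin on the work surface; the furniture and walls round the work are solid. World frame = base frame: x ahead of the robot, y to its left, z up, the work surface at z = 0. Lengths are in m, angles in rad, forces in N, time in s.
With the tool pointing down it reaches from about 0.3 to 0.85 m from the base axis. Payload 4.2 kg.
Tool frame: the origin (TCP) lies midway between the tips of the shut fingers; the grasp point (between the pads) lies 19 mm behind it (grip_point_offset is the distance from the TCP to the grasp point, in m); z points along the fingers, x is the direction in which the jaws open and shut, and the axes are right-handed (so a half turn about z gives the same grasp; the last joint's range is limited). The gripper opens to 91 mm and grips with 3 to 60 N. Pads are 32 mm wide; open, the fingers measure 118 mm over their backs; the gripper's body (76 mm by 178 mm) begins 60 mm behind the grasp point.
Start: joints at [-1.285, 0.32, 1.565, -0, 1.257, -0.02], TCP at [0.173, -0.548, 0.214] pointing down, gripper open.
Joint ranges: [-3.11, 3.11], [-0.84, 2.01], [0.21, 2.61], [-1.34, 4.49], [0.05, 2.63], [-2.56, 2.56]. Speed limits (rad/s): [2.57, 2.57, 3.14, 3.14, 3.14, 3.14].

## Interface

Orientations are given as a unit quaternion [x, y, z, w].
In Python, from workcell import state, snapshot, hand_in, grip_point_offset gives the robot as it stands. The module is installed in compiled form; this text tells all that it offers.
- The arm moves only by the tool send_rows, never from a script. Its arguments are lists of equal length, an entry for each row: "jaw": the gripper's target within -1 to 1 (shut at 1, half-way at 0, fully open at -1); "travel": the shift along the tool's x, y, z in mm, a list of three; "yaw": the turn about the tool's z in degrees. A call has exactly 10 rows; each row shifts and turns the commanded pose from where the row before left it, along the tool's axes as they then stand; what a row does not reach is not made up. A row lasts 1/10 s, in which the tool goes at most 50 mm and 8.59 degrees, less where a joint would pass 70% of its speed; a pose out of reach is approached as far as the arm can. A call is refused whole if a number of a shift passes 50 or a number of a turn 8.59, either way. A call with a gripper value outside its range is refused whole. The fingers move at their own pace and stop on an object; "force" is the grip in N (left out, the last holds). Time passes only in rows, so rows that do not move let the fingers close, or fill a call up. It gives the time, the measured TCP pose, the force and the opening at its end, in the units of the state.
- state(): the state, without advancing time (a new reading comes with each control period).
- snapshot(name): name is "scene" or "top"; returns a dict with "image" (480x640x3 uint8, blue, green, red), "mtx" (3x3 intrinsics, pixels), "dist" ([k1, k2, p1, p2, k3] as OpenCV has them; the pictures are not rectified), "origin" and "rotation" of the camera in the world. Camera axes: x right, y up, looking along -z (the intrinsics and any distortion apply to the point x, -y, -z); pixel columns grow to the right and rows downward; lengths in m; the calibration is good to about 2 mm. A picture is of the moment at which its call begins. There is no depth.
- hand_in(): hands the job in, once; it reports no verdict.
The state is a dict: "clock": time; "joints": joint angles; "joint_velocities": joint speeds; "joint_efforts": joint torques, N m; "ee_pos": TCP position; "orientation": TCP orientation; "ft_force": force on the tool from outside, world axes, zero at the start; "torque": the same for the moment, N m; "finger_gap": opening from 0.0 (shut) to 1.0 (fully open).
Only numpy, scipy, OpenCV 4.12 (cv2) and the standard library are available. Lean on these libraries where they do the work, as an engineer would, in place of code of your own. Each camera call takes 0.05 s, during which the arm holds its last target.

## Task

Mount the steel bush on the arbor fixture: lower it (do not drop it) over the spindle until it sits flat on its seat, then slide the C-shaped keeper whose slot fits the spindle sideways onto the spindle, between the bush and the spindle's head, until it is fully home and lies flat on the bush. Then push the head down onto the keeper to lock it. Leave the keeper with the slot that is too narrow, and everything else, where it is.

Things in the scene. Friction and masses are not known exactly. Their poses are not given: they have to be found in the camera images.
- spindle_seat (a point): On the upright axis of the arbor fixture (bolted down, the one upright post) at the level of the seat that carries the bush; z up. Grey base plate 110x90x12 mm; round seat 52 mm across, its top (this point) 28 mm above the bench; on it a chamfered locating hub 36 mm in diameter, 10 mm high; then the spindle, 18 mm in diameter, with the head on top.
- head_top (a point): Centre of the top face of the spindle's captive head, a dark steel cap 28 mm in diameter (top face 20 mm), 18 mm high. Fully up, its top is 62 mm and its underside 44 mm above the seat; with the 26 mm bush on the seat this leaves 18 mm, less the joint value, for the 8 mm keeper. The bush passes over the head.
- head (a joint): How far the head is pushed down, m: 0 fully up, 0.013 its end stop; starts at 0 to 0.002. Takes about 3 N to move and stays where it is left. With bush and keeper in place it stops on the keeper at 0.010.
- bush_center (a point): Centre (half-way up, on the axis) of the loose steel bush: a plain ring 60 mm outside diameter, 40 mm bore, 26 mm high, axis upright, lying on the bench, 0.2 kg. Grip it across the outside. To keep the palm clear of the head (which stands 36 mm above the seated bush), grip it near its top.
- keeper_slot (a point): Centre of the round bottom of the slot, on the underside, of the keeper to be used: a loose flat C-shaped steel plate, 8 mm thick, 64 mm wide. Its open slot, 24 mm wide, runs from here in +x to the rounded prong tips 34 mm away; the tongue with the handle runs in -x to 66 mm. z is up. Fully home, this point is on the spindle axis.
- keeper_handle (a point): Centre of the keeper's handle: a black block 36 mm long (along x), 18 mm wide (along y), its top 26 mm above the keeper's underside; this point is 46 mm behind the slot centre (-x) and 13 mm above the underside. The sides are clear to the bench, so it can be gripped across its width from above. Axes as keeper_slot.
- spare_handle (a point): Centre of the handle of the spare keeper, the same outline and size as the other but with a slot only 11 mm wide, which does not fit the spindle. Must be left alone.
- wedge: Loose wooden wedge, 32x90x22 mm, lying in the loop of the cable in front of the tall blue machine, whose gauge juts out about 0.63 m ahead of the robot, right of the fixture (keep arm and gripper clear of it); origin at the centre of its underside. Leave alone.
- screwdriver: Screwdriver, 27x173x26 mm, lying behind the work; origin at the centre of its underside. Leave alone.
- bush: The bush itself; origin at the centre of its underside, z up (13 mm below bush_center).
- keeper: The wide-slot keeper itself; 0.15 kg, same origin and axes as keeper_slot. It starts lying on the bench left or right, the spare keeper on the other side.
Mind the look-alikes: they are no part of the job. Leave any turquoise or yellow look-alike of the bush alone.

How it is judged:
By the outcome, as a careful person would: the job done as asked, in the order asked, and still so for the second after the job is handed in, with the robot touching nothing.
It also fails if it takes over 67 s, if anything falls off the work surface, if the arm or the gripper's body presses on something with over 40 N, if the wrist force passes 120 N, or if a joint passes its speed limit or range.

## Working session

There is one attempt and no reset: what is moved stays moved. The work goes in short steps, Python scripts to look and compute and a tool call to move; the robot and the scene stay as the last step left them, time stands still between calls to the robot, and variables do not carry over. Pictures are saved under pics/ and viewed, and the job is handed in when it is done.

Besides the shell and the picture viewer there is one more tool, called after "Emit:" in YAML: its name, and indented under it one key for each argument. send_rows: Moves the arm, as the interface text tells. Its arguments: {"type":"object","properties":{"jaw":{"type":"array"},"travel":{"type":"array"},"yaw":{"type":"array"},"force":{"type":"number"}},"required":["jaw","travel","yaw"]}

```bash
mkdir -p pics
python3 - <<'E'
from workcell import state, snapshot, grip_point_offset
import cv2,json
import numpy as np
s=state(); print({k:np.round(v,3).tolist() for k,v in s.items()}); print(grip_point_offset)
for n in ("scene","top"):
    d=snapshot(n); cv2.imwrite(f"pics/{n}0.png",d["image"]); print(n,np.round(d["mtx"],2).tolist(),np.round(d["dist"],4),np.round(d["origin"],4),np.round(d["rotation"],4).tolist())
E
```

```text
{'clock': 0.0, 'joints': [-1.285, 0.32, 1.566, 0.0, 1.257, -0.02], 'joint_velocities': [0.003, -0.001, 0.001, -0.001, 0.0, 0.0], 'joint_efforts': [0.001, -41.245, -23.198, 0.073, 0.045, -0.0], 'ee_pos': [0.173, -0.548, 0.213], 'orientation': [0.807, -0.591, -0.001, -0.001], 'ft_force': [0.496, 0.37, -0.228], 'torque': [-0.091, -0.013, 0.047], 'finger_gap': 0.998}
0.0188
scene [[587.15, 0.0, 322.99], [0.0, 587.15, 244.02], [0.0, 0.0, 1.0]] [-0.0472  0.      0.      0.      0.    ] [-0.5693  0.2481  0.6425] [-0.3321, 0.4156, 0.6503, -0.5423]
top [[465.84, 0.0, 320.16], [0.0, 465.84, 228.07], [0.0, 0.0, 1.0]] [-0.1105  0.      0.      0.      0.    ] [0.3957 0.0567 1.2036] [-0.0331, 0.0561, 0.709, -0.7022]
```

View pics/scene0.png

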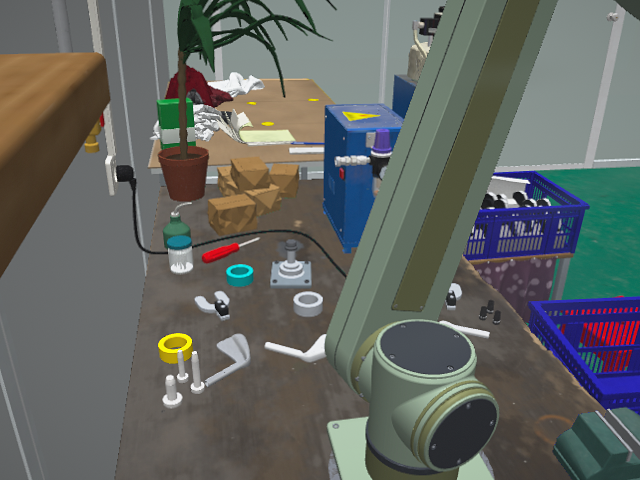

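View pics/top0.png

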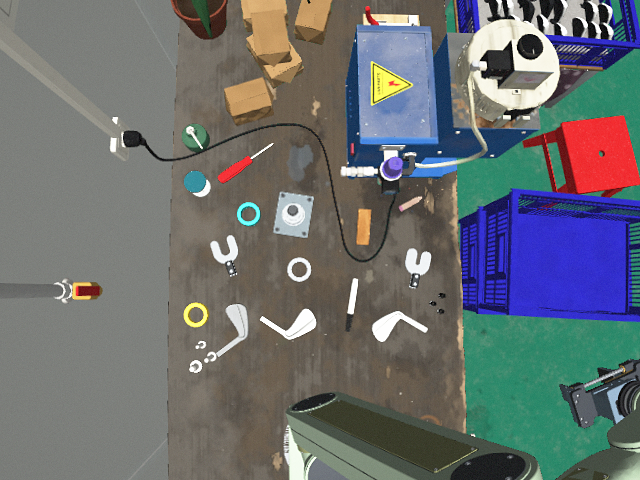

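The top view shows the fixture at (293,212), the grey bush at (299,269), and keepers at (226,255) and (417,267). The turquoise ring at (248,213) and the yellow ring at (195,314) are the look-alikes. I'll enlarge these areas next.

```bash
cat > h.py <<'E'
import numpy as np, cv2
from scipy.spatial.transform import Rotation as R
from workcell import state, snapshot
def ray(d,uv):
    p=cv2.undistortPoints(np.array([[uv]],float),np.array(d["mtx"]),np.array(d["dist"]))[0,0]
    return R.from_quat(d["rotation"]).apply([p[0],-p[1],-1.0])
def at(d,uv,z):
    o=np.array(d["origin"]); r=ray(d,uv); return o+r*(z-o[2])/r[2]
def proj(d,P):
    c=R.from_quat(d["rotation"]).inv().apply(np.atleast_2d(P)-np.array(d["origin"]))
    c=c*[1,-1,-1]
    return cv2.projectPoints(c,np.zeros(3),np.zeros(3),np.array(d["mtx"]),np.array(d["dist"]))[0][:,0]
def crop(d,x0,y0,w,h,k,fn):
    im=d["image"][y0:y0+h,x0:x0+w]; im=cv2.resize(im,None,fx=k,fy=k,interpolation=cv2.INTER_CUBIC)
    for i in range(0,w,10): cv2.line(im,(i*k,0),(i*k,6),(0,0,255),1); cv2.putText(im,str(x0+i),(i*k,16),0,.3,(0,0,255))
    for i in range(0,h,10): cv2.line(im,(0,i*k),(6,i*k),(0,0,255),1); cv2.putText(im,str(y0+i),(8,i*k+4),0,.3,(0,0,255))
    cv2.imwrite(fn,im)
E
python3 - <<'E'
from h import *
d=snapshot("top")
crop(d,200,180,110,110,5,"pics/c1.png")
crop(d,380,230,70,70,8,"pics/c2.png")
d=snapshot("scene")
crop(d,180,220,160,120,5,"pics/c3.png")
E
```

```text
(no output)
```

View pics/c1.png

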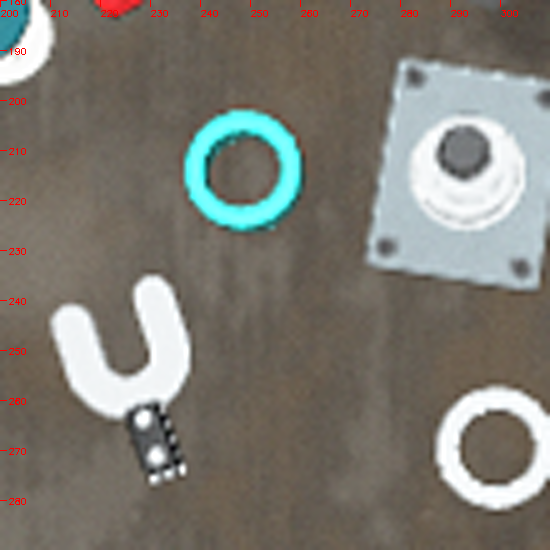

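View pics/c2.png

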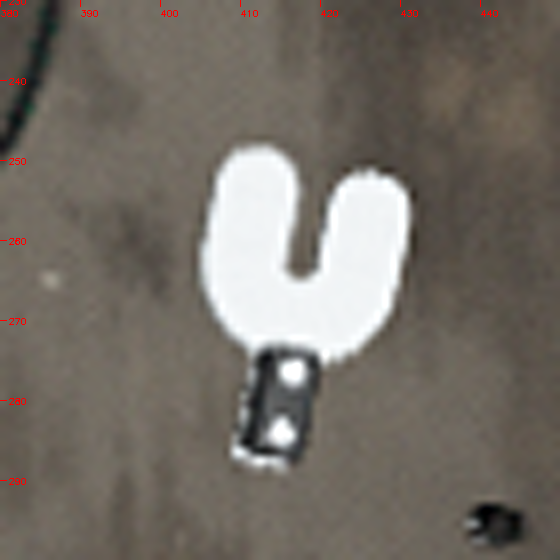

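View pics/c3.png

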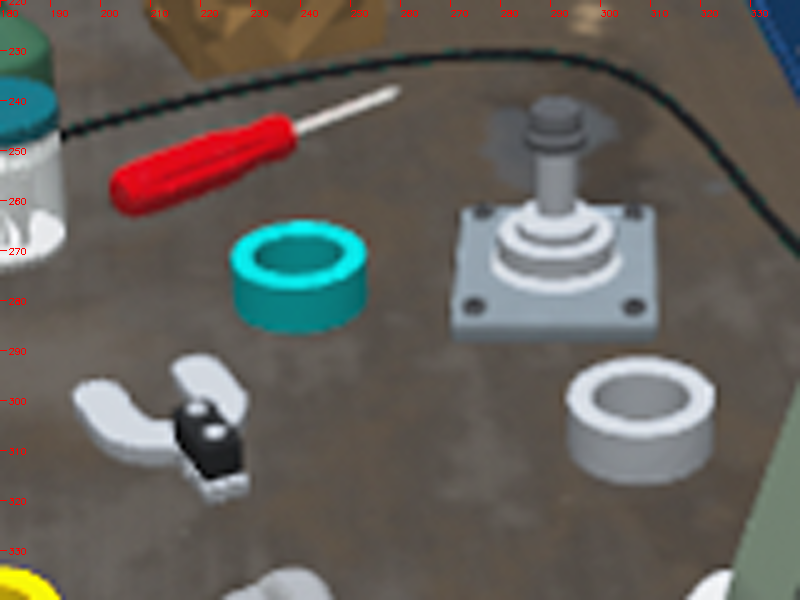

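Run:
```python
from h import *
d=snapshot("top"); e=snapshot("scene")
g=d["image"]
def ell(d,x0,y0,x1,y1,th,inv=False,hsv=None):
    c=cv2.cvtColor(d["image"],cv2.COLOR_BGR2GRAY)[y0:y1,x0:x1]
    m=((c<th) if inv else (c>th)).astype(np.uint8)
    cs,_=cv2.findContours(m,cv2.RETR_CCOMP,cv2.CHAIN_APPROX_NONE)
    for k in sorted(cs,key=len)[::-1][:3]:
        if len(k)>=8:
            (a,b),(p,q),t=cv2.fitEllipse(k); print("  ell",len(k),round(a+x0,2),round(b+y0,2),round(p,1),round(q,1)); yield (a+x0,b+y0)
print("bush"); 
for uv in ell(d,283,253,316,287,190): print(at(d,uv,.026),at(d,uv,0.0))
print("bush scene")
for uv in ell(e,290,288,328,319,205): print(at(e,uv,.026))
print("seat top"); 
for uv in ell(d,279,198,308,227,215): print(at(d,uv,.028))
print("head top")
for uv in ell(d,285,203,300,217,140,True): print(at(d,uv,.09),at(d,uv,.089))
print("head hand",at(d,(292.6,210),.089))
print("head scene",[at(e,(289.8,240.8),z) for z in(.090,.088)])
# fixture base corner holes at z=.012 (top)
h=[(282.6,194.9),(308.5,199),(276.9,228.8),(303.8,233)]
H=np.array([at(d,u,.012) for u in h]); print(H,H.mean(0))
print("keeper tips etc")
for uv,z in [((213.5,243.5),.008),((229.9,237.9),.008),((224.7,253.5),.008),((228.5,263.5),.026),((231,271),.026)]: print(at(d,uv,z))
```

```text
bush
  ell 64 298.88 269.1 22.8 22.9
[0.44120543 0.07222361 0.026     ] [0.44220975 0.07256534 0.        ]
  ell 47 298.89 269.05 16.2 16.5
[0.44132629 0.07219649 0.026     ] [0.44233328 0.07253763 0.        ]
bush scene
  ell 62 307.7 298.98 13.6 27.1
[0.43783926 0.07161414 0.026     ]
  ell 49 307.8 298.96 11.7 21.9
[0.43787789 0.07140198 0.026     ]
seat top
  ell 65 292.99 214.16 22.0 22.4
[0.58108235 0.0863342  0.028     ]
  ell 35 292.35 210.21 12.5 12.8
[0.5912922 0.0879194 0.028    ]
  ell 10 296.56 222.59 2.6 5.3
[0.55927695 0.07733335 0.028     ]
head top
  ell 28 292.39 210.19 9.4 9.6
[0.58102231 0.08618053 0.09      ] [0.58118871 0.08620696 0.089     ]
head hand [0.58165819 0.08570064 0.089     ]
head scene [array([0.58161232, 0.08728021, 0.09      ]), array([0.58577868, 0.08669786, 0.088     ])]
[[0.6344775  0.11354424 0.012     ]
 [0.62320369 0.04629414 0.012     ]
 [0.54575875 0.12829883 0.012     ]
 [0.5343272  0.05914478 0.012     ]] [0.58444178 0.0868205  0.012     ]
keeper tips etc
[0.50938505 0.2918953  0.008     ]
[0.52356761 0.24969817 0.008     ]
[0.48340103 0.26264247 0.008     ]
[0.45674502 0.24965145 0.026     ]
[0.43782345 0.24316591 0.026     ]
```

```bash
cat > fit.py <<'E'
from h import *
from scipy.optimize import minimize
def outline(w=64,slot=24):
    t=np.linspace
    P=[]
    r=(w-slot)/4; c=(w+slot)/4
    a=t(-np.pi/2,np.pi/2,12)
    P+= [(24+10*np.cos(x),-c+r*np.sin(x)) for x in a]      # lower prong tip
    a=t(-np.pi/2,-3*np.pi/2,24); P+=[(slot/2*np.cos(x),slot/2*np.sin(x)) for x in a]
    a=t(-np.pi/2,np.pi/2,12); P+= [(24+10*np.cos(x),c+r*np.sin(x)) for x in a]
    a=t(np.pi/2,3*np.pi/2,40); P+=[(w/2*np.cos(x),w/2*np.sin(x)) for x in a]
    return np.array(P)/1000
def place(p,z,zz=0.008):
    x,y,th=p; o=outline(); c,s=np.cos(th),np.sin(th)
    return np.c_[x+c*o[:,0]-s*o[:,1],y+s*o[:,0]+c*o[:,1],np.full(len(o),z)]
def pt(p,l):
    x,y,th=p;c,s=np.cos(th),np.sin(th); return np.array([x+c*l[0]-s*l[1],y+s*l[0]+c*l[1],l[2]])
def box(p):
    return np.array([pt(p,q) for q in [(-.028,-.009,.026),(-.028,.009,.026),(-.064,.009,.026),(-.064,-.009,.026)]])
E
python3 - <<'E'
from fit import *
d=snapshot("top"); e=snapshot("scene")
k=4
def fit(d,x0,y0,x1,y1,p0,z,th):
    g=cv2.cvtColor(d["image"],cv2.COLOR_BGR2GRAY)[y0:y1,x0:x1]
    g=cv2.resize(g,None,fx=k,fy=k,interpolation=cv2.INTER_CUBIC)
    m=(g>th).astype(np.uint8)*255
    def cost(p):
        uv=proj(d,place([p[0]/100,p[1]/100,p[2]],z)); q=((uv+.5-[x0,y0])*k-.5)
        b=np.zeros_like(m); cv2.fillPoly(b,[np.round(q*16).astype(int)],255,shift=4)
        mm=m.copy(); hb=proj(d,box([p[0]/100,p[1]/100,p[2]])); hq=((hb+.5-[x0,y0])*k-.5)
        for a in (b,mm): cv2.fillPoly(a,[np.round(hq*16).astype(int)],0,shift=4)
        return np.mean(cv2.absdiff(cv2.GaussianBlur(b,(9,9),0),cv2.GaussianBlur(mm,(9,9),0)))
    best=min((minimize(cost,[p0[0]*100,p0[1]*100,p0[2]+dt],method="Nelder-Mead",options=dict(initial_simplex=np.array([p0[0]*100,p0[1]*100,p0[2]+dt])+np.array([[0,0,0],[.5,0,0],[0,.5,0],[0,0,.1]]))) for dt in(-.1,0,.1)),key=lambda r:r.fun)
    return [best.x[0]/100,best.x[1]/100,best.x[2]],best.fun
p,f=fit(d,205,230,245,265,(.488,.263,.35),.008,170)
print("keeper",np.round(p,4),f,"handle",pt(p,(-.046,0,.013)))
for c,n,b in((d,"t",(200,225,50,60)),(e,"s",(185,280,60,50))):
    c=dict(c); im=cv2.resize(c["image"][b[1]:b[1]+b[3],b[0]:b[0]+b[2]],None,fx=10,fy=10,interpolation=cv2.INTER_CUBIC)
    for P in (place(p,.008),box(p)):
        uv=(proj(c,P)+.5-[b[0],b[1]])*10
        cv2.polylines(im,[uv.astype(int)],True,(0,0,255),1)
    cv2.imwrite(f"pics/fit_{n}.png",im)
# gauge triangulation
def tri(u,v):
    A=[];b=[]
    for c,w in((d,u),(e,v)):
        r=ray(c,w); r/=np.linalg.norm(r); M=np.eye(3)-np.outer(r,r); A.append(M); b.append(M@c["origin"])
    return np.linalg.lstsq(np.vstack(A),np.hstack(b),rcond=None)[0]
print("gauge",tri((343,171),(337,160)),"purple",tri((392,166),(381,133)), "head",tri((292.4,210.2),(289.8,240.8)))
E
```

```text
keeper [0.4915 0.2621 0.3395] 2.1152232142857144 handle [0.44808057 0.24675098 0.013     ]
gauge [ 0.6367863  -0.02506962  0.25170134] purple [ 0.63184778 -0.11892902  0.31021397] head [0.58107836 0.08674872 0.09017722]
```

```bash
python3 -c "
import cv2,numpy as np
a=cv2.imread('pics/fit_t.png');b=cv2.imread('pics/fit_s.png')
h=max(a.shape[0],b.shape[0]);a=cv2.copyMakeBorder(a,0,h-a.shape[0],0,0,0);b=cv2.copyMakeBorder(b,0,h-b.shape[0],0,0,0)
cv2.imwrite('pics/fit.png',cv2.resize(np.hstack([a,b]),None,fx=.72,fy=.72))"
```

```text
(no output)
```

View pics/fit.png

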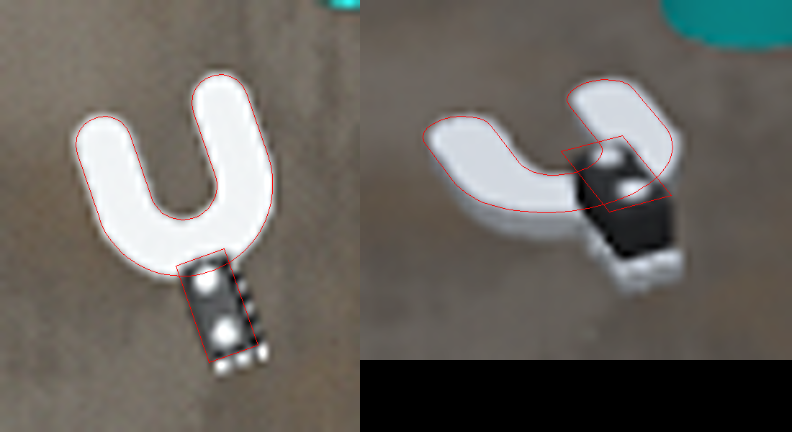

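The top-view fit matches the left, wide-slot keeper: slot at (0.4915, 0.2621), heading 19.5°. In the scene view the outline sits about 3 mm off in x, which is within calibration.

Look-alike list (top view pixels):
- **Bush:** grey ring (299,269) chosen. Turquoise (248,213) and yellow (195,314) are left alone.
- **Keeper:** wide slot (226,255) chosen. The narrow spare (417,267) is left alone.

Next I'll check the path out of the start pose.

Run:
```python
import cv2
a=cv2.imread("pics/top0.png")[170:480,400:640]; b=cv2.imread("pics/scene0.png")[150:480,380:640]
cv2.imwrite("pics/c4.png",cv2.hconcat([cv2.resize(a,(400,517)),cv2.resize(b,(400,517))]))
```

```text
(no output)
```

View pics/c4.png

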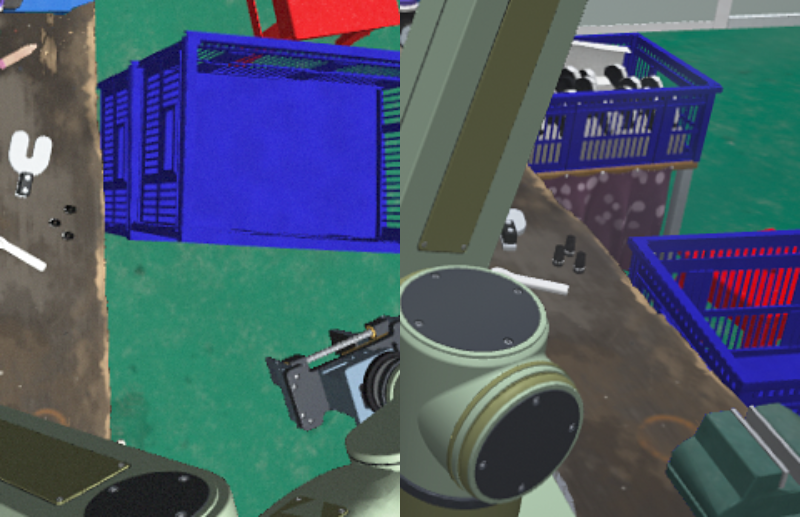

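```bash
python3 - <<'E'
from h import *
d=snapshot("top"); e=snapshot("scene")
def tri(u,v):
    A=[];b=[]
    for c,w in((d,u),(e,v)):
        r=ray(c,w); r/=np.linalg.norm(r); M=np.eye(3)-np.outer(r,r); A.append(M); b.append(M@c["origin"])
    x,res,*_=np.linalg.lstsq(np.vstack(A),np.hstack(b),rcond=None); return x,res
print(tri((514,189),(533,303)))
s=state(); r=R.from_quat(s["orientation"]).as_matrix(); print(np.degrees(np.arctan2(r[1,0],r[0,0])), s["clock"], r[:,2])
E
cat > mv.py <<'E'
# usage: mv.py x y z toolx_angle_deg -> tool-axis shift (at present yaw) and yaw turn
import sys
from h import *
s=state(); r=R.from_quat(s["orientation"]).as_matrix(); a=np.degrees(np.arctan2(r[1,0],r[0,0]))
t=np.array(list(map(float,sys.argv[1:4]))); ad=float(sys.argv[4])
dl=(t-s["ee_pos"])*1000
b=np.radians(ad); X=np.array([np.cos(b),np.sin(b)]); Y=np.array([np.sin(b),-np.cos(b)])
print("clock",round(s["clock"],2),"pos",np.round(s["ee_pos"],4),"ang",round(a,2),"F",np.round(s["ft_force"],1),"gap",round(s["finger_gap"]*91,1))
print("now-axes shift",np.round(r.T@dl,1)," axes at target yaw: x %.1f y %.1f z %.1f"%(dl[:2]@X,dl[:2]@Y,-dl[2])," yaw turn %.2f"%(-((ad-a+180)%360-180)))
E
python3 mv.py 0.441 0.072 0.30 -105; python3 mv.py 0.28 -0.40 0.33 -105
```

```text
(array([ 0.69539324, -0.61467272, -0.20834709]), array([7.56043207e-06]))
-72.48000481009461 0.5 [-9.57377078e-06 -6.49677826e-05 -9.99999998e-01]
clock 0.5 pos [ 0.1731 -0.5483  0.214 ] ang -72.48 F [ 0.5 -0.1  0.4] gap 91.1
now-axes shift [-510.9 -442.2  -86.1]  axes at target yaw: x -668.5 y -98.2 z -86.0  yaw turn 32.52
clock 0.5 pos [ 0.1731 -0.5483  0.214 ] ang -72.48 F [ 0.5 -0.1  0.4] gap 91.1
now-axes shift [-109.3 -146.6 -116.1]  axes at target yaw: x -171.0 y -64.9 z -116.0  yaw turn 32.52
```

Emit:
send_rows:
  jaw: [-1,-1,-1,-1,-1,-1,-1,-1,-1,-1]
  travel:
    - [-30,-20,-20]
    - [-30,-20,-20]
    - [-30,-15,-20]
    - [-30,-10,-20]
    - [-48,-7,0]
    - [-48,-7,0]
    - [-48,-7,0]
    - [-48,-7,0]
    - [-48,-7,0]
    - [-48,-7,0]
  yaw: [8.13,8.13,8.13,8.13,0,0,0,0,0,0]
  force: 30

```text
clock: 1.5
ee_pos: [0.3412, -0.1528, 0.2943]
orientation: [-0.609, 0.794, -0.001, 0.0]
ft_force: [1.4, -1.0, 0.0]
finger_gap: 0.995
```

```bash
python3 mv.py 0.4412 0.0722 0.12 -105
```

```text
clock 1.5 pos [ 0.3412 -0.1528  0.2943] ang -105.03 F [ 1.4 -1.   0. ] gap 90.6
now-axes shift [-243.3  -38.   174.3]  axes at target yaw: x -243.2 y -38.4 z 174.3  yaw turn -0.03
```

Emit:
send_rows:
  jaw: [-1,-1,-1,-1,-1,-1,-1,-1,-1,-1]
  travel:
    - [-40,-6,20]
    - [-40,-6,20]
    - [-40,-6,20]
    - [-40,-6,20]
    - [-40,-6,30]
    - [-30,-5,30]
    - [-13,-3,30]
    - [0,0,0]
    - [0,0,0]
    - [0,0,0]
  yaw: [0,0,0,0,0,0,0,0,0,0]

```text
clock: 2.5
ee_pos: [0.4412, 0.0695, 0.1256]
orientation: [-0.608, 0.794, -0.001, 0.001]
ft_force: [-0.1, 0.3, 1.0]
finger_gap: 1.001
```

```bash
python3 mv.py 0.4412 0.0722 0.003 -105
python3 - <<'E'
from h import *
e=snapshot("scene"); crop(e,230,180,160,120,5,"pics/s1.png")
E
```

```text
clock 2.5 pos [0.4412 0.0695 0.1256] ang -105.04 F [-0.1  0.3  1. ] gap 91.1
now-axes shift [ -2.6   1.  122.6]  axes at target yaw: x -2.7 y 0.7 z 122.6  yaw turn -0.04
```

View pics/s1.png

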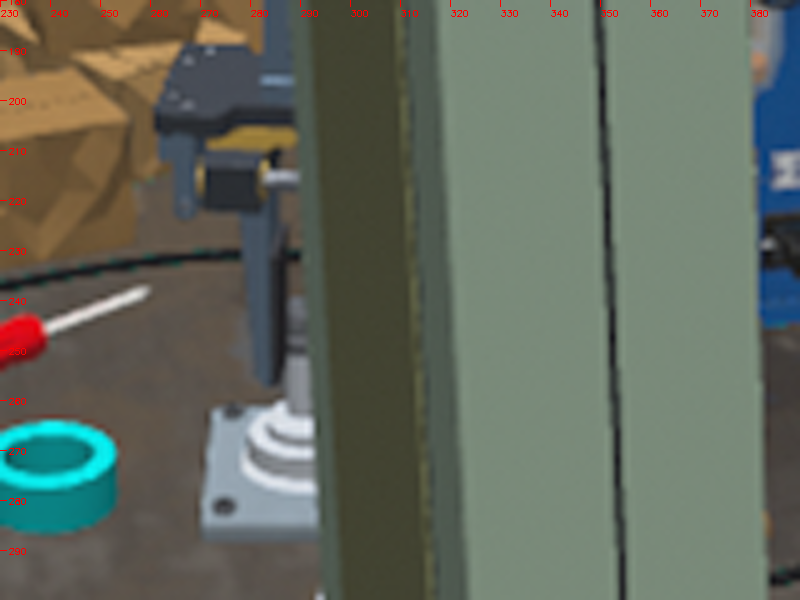

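The left finger tip is at about (284,257) in the scene view. The arm hides the bush at (307,299), so I'll go by the measured position and descend.

Emit:
send_rows:
  jaw: [-1,-1,-1,-1,-1,-1,-1,-1,-1,-1]
  travel:
    - [-2.7,0.7,30]
    - [0,0,30]
    - [0,0,25]
    - [0,0,15]
    - [0,0,10]
    - [0,0,8]
    - [0,0,4]
    - [0,0,0]
    - [0,0,0]
    - [0,0,0]
  yaw: [0,0,0,0,0,0,0,0,0,0]

```text
clock: 3.55
ee_pos: [0.4409, 0.0729, 0.0027]
orientation: [-0.609, 0.793, -0.0, 0.001]
ft_force: [-0.2, 0.6, 0.3]
finger_gap: 1.0
```

Emit:
send_rows:
  jaw: [0,0.5,1,1,1,1,1,1,1,1]
  travel:
    - [0,0,0]
    - [0,0,0]
    - [0,0,0]
    - [0,0,0]
    - [0,0,0]
    - [0,0,0]
    - [0,0,0]
    - [0,0,0]
    - [0,0,0]
    - [0,0,0]
  yaw: [0,0,0,0,0,0,0,0,0,0]
  force: 30

```text
clock: 4.55
ee_pos: [0.4404, 0.0728, 0.0022]
orientation: [-0.609, 0.793, -0.0, -0.0]
ft_force: [-1.5, -0.7, 1.4]
finger_gap: 0.621
```

```bash
python3 mv.py 0.5815 0.0864 0.125 -105
```

```text
clock 4.55 pos [0.4404 0.0728 0.0022] ang -104.99 F [-1.5 -0.7  1.4] gap 56.5
now-axes shift [ -49.7 -132.7 -122.8]  axes at target yaw: x -49.7 y -132.7 z -122.8  yaw turn 0.01
```

Emit:
send_rows:
  jaw: [1,1,1,1,1,1,1,1,1,1]
  travel:
    - [0,0,-5]
    - [0,0,-10]
    - [0,0,-20]
    - [0,0,-20]
    - [0,0,-20]
    - [0,0,-20]
    - [0,0,-20]
    - [0,0,-8]
    - [0,0,0]
    - [0,0,0]
  yaw: [0,0,0,0,0,0,0,0,0,0]

```text
clock: 5.55
ee_pos: [0.4398, 0.0727, 0.1247]
orientation: [-0.609, 0.793, 0.0, -0.0]
ft_force: [-0.6, 0.5, -2.9]
finger_gap: 0.617
```

```bash
python3 mv.py 0.5815 0.0864 0.125 -105
python3 - <<'E'
from h import *
e=snapshot("scene"); d=snapshot("top"); crop(e,250,180,160,120,5,"pics/s2.png"); crop(d,250,190,120,110,5,"pics/t2.png")
E
```

```text
clock 5.55 pos [0.4398 0.0727 0.1247] ang -105.0 F [-0.6  0.5 -2.9] gap 56.1
now-axes shift [ -49.9 -133.3   -0.5]  axes at target yaw: x -49.9 y -133.3 z -0.3  yaw turn -0.00
```

View pics/t2.png

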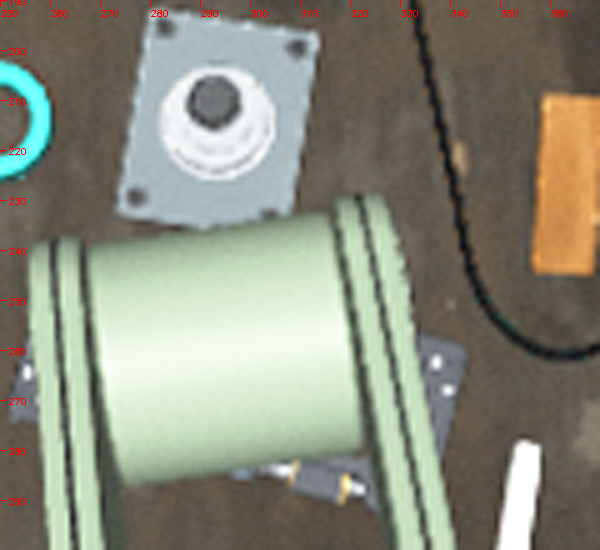

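View pics/s2.png

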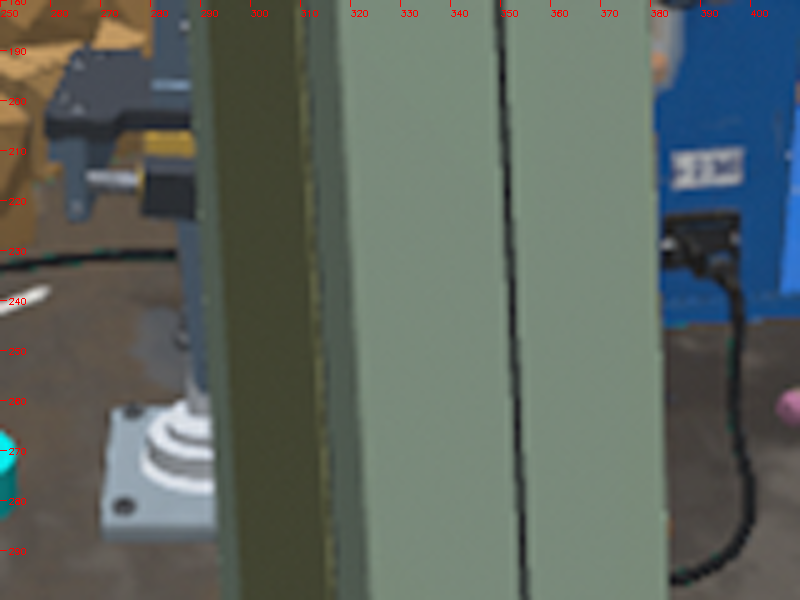

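The bush is lifted: the force dropped by about 2–3 N. The arm hides it in both views. Head top is at (292,210) in the top view. Moving over the spindle.

```bash
python3 mv.py 0.5802 0.0865 0.125 -105
```

```text
clock 5.65 pos [0.4396 0.0727 0.1242] ang -105.0 F [ 0.4  0.2 -2.2] gap 56.8
now-axes shift [ -49.7 -132.2   -1.1]  axes at target yaw: x -49.7 y -132.2 z -0.8  yaw turn -0.00
```

Emit:
send_rows:
  jaw: [1,1,1,1,1,1,1,1,1,1]
  travel:
    - [-5,-15,0]
    - [-7,-20,0]
    - [-8,-20,0]
    - [-8,-20,0]
    - [-8,-20,0]
    - [-7,-20,0]
    - [-5,-12,0]
    - [-2,-5,0]
    - [0,0,0]
    - [0,0,0]
  yaw: [0,0,0,0,0,0,0,0,0,0]

```text
clock: 6.65
ee_pos: [0.5798, 0.0868, 0.1244]
orientation: [-0.609, 0.793, 0.001, -0.001]
ft_force: [-0.1, -0.2, -1.7]
finger_gap: 0.62
```

```bash
python3 mv.py 0.5802 0.0865 0.125 -105;python3 - <<'E'
from h import *
e=snapshot("scene"); d=snapshot("top"); crop(e,230,160,160,140,5,"pics/s3.png"); crop(d,240,130,120,110,5,"pics/t3.png")
E
```

```text
clock 6.65 pos [0.5798 0.0868 0.1244] ang -105.0 F [-0.1 -0.2 -1.7] gap 56.5
now-axes shift [ 0.2 -0.5 -0.6]  axes at target yaw: x 0.2 y -0.5 z -0.6  yaw turn 0.00
```

View pics/s3.png

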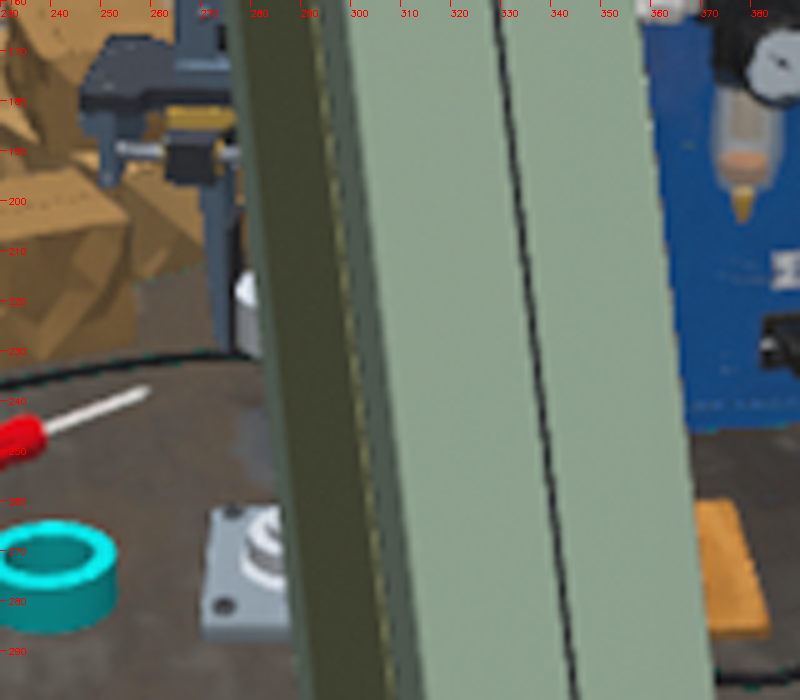

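The bush hangs level beside the left finger at about (277,222), above the head. Lowering to just above the hub.

Emit:
send_rows:
  jaw: [1,1,1,1,1,1,1,1,1,1]
  travel:
    - [0,-0.5,10]
    - [0,0,10]
    - [0,0,10]
    - [0,0,10]
    - [0,0,10]
    - [0,0,10]
    - [0,0,10]
    - [0,0,7]
    - [0,0,0]
    - [0,0,0]
  yaw: [0,0,0,0,0,0,0,0,0,0]

```text
clock: 7.75
ee_pos: [0.5816, 0.0868, 0.0482]
orientation: [-0.609, 0.793, -0.0, 0.0]
ft_force: [0.9, 0.0, -1.5]
finger_gap: 0.62
```

Emit:
send_rows:
  jaw: [1,1,1,1,1,1,1,1,1,1]
  travel:
    - [0,0,2]
    - [0,0,2]
    - [0,0,2]
    - [0,0,1]
    - [0,0,1]
    - [0,0,1]
    - [0,0,0]
    - [0,0,0]
    - [0,0,0]
    - [0,0,0]
  yaw: [0,0,0,0,0,0,0,0,0,0]

```text
clock: 8.75
ee_pos: [0.5814, 0.0868, 0.0392]
orientation: [-0.609, 0.793, -0.0, 0.0]
ft_force: [-0.8, -0.2, -1.7]
finger_gap: 0.622
```

```bash
python3 mv.py 0.5802 0.0865 0.0302 -105; python3 -c "
from workcell import state;print(state()['torque'])"
```

```text
clock 8.75 pos [0.5814 0.0868 0.0392] ang -105.0 F [-0.8 -0.2 -1.7] gap 56.6
now-axes shift [0.6 1.1 9. ]  axes at target yaw: x 0.6 y 1.1 z 9.0  yaw turn 0.00
[0.03922826 0.08100848 0.03042261]
```

Emit:
send_rows:
  jaw: [1,1,1,1,1,1,1,1,1,1]
  travel:
    - [0.3,0.7,0]
    - [0,0,1]
    - [0,0,1]
    - [0,0,1]
    - [0,0,0]
    - [0,0,0]
    - [0,0,0]
    - [0,0,0]
    - [0,0,0]
    - [0,0,0]
  yaw: [0,0,0,0,0,0,0,0,0,0]

```text
clock: 9.75
ee_pos: [0.5811, 0.0868, 0.0364]
orientation: [-0.609, 0.793, -0.0, 0.0]
ft_force: [2.9, 0.1, 0.9]
finger_gap: 0.622
```

Emit:
send_rows:
  jaw: [1,1,1,1,1,1,1,1,1,1]
  travel:
    - [0,0,1]
    - [0,0,1]
    - [0,0,1]
    - [0,0,1]
    - [0,0,0]
    - [0,0,0]
    - [0,0,0]
    - [0,0,0]
    - [0,0,0]
    - [0,0,0]
  yaw: [0,0,0,0,0,0,0,0,0,0]

```text
clock: 10.75
ee_pos: [0.5819, 0.0869, 0.0323]
orientation: [-0.609, 0.793, -0.001, 0.001]
ft_force: [5.2, 1.5, 0.7]
finger_gap: 0.622
```

The hub pushes the bush about 5 N in +x, so I'll ease the tool that way and finish lowering.

Emit:
send_rows:
  jaw: [1,1,1,1,1,1,1,1,1,1]
  travel:
    - [-0.3,-0.6,0]
    - [0,-0.4,0]
    - [0,0,1]
    - [0,0,0.5]
    - [0,0,0.5]
    - [0,0,0.5]
    - [0,0,0]
    - [0,0,0]
    - [0,0,0]
    - [0,0,0]
  yaw: [0,0,0,0,0,0,0,0,0,0]

```text
clock: 11.75
ee_pos: [0.5821, 0.0868, 0.0302]
orientation: [-0.609, 0.793, -0.0, 0.001]
ft_force: [4.0, 0.7, 5.2]
finger_gap: 0.623
```

Emit:
send_rows:
  jaw: [1,1,1,1,1,1,1,1,1,1]
  travel:
    - [0,-0.5,0.5]
    - [0,0,0.4]
    - [0,0,0]
    - [0,0,0]
    - [0,0,0]
    - [0,0,0]
    - [0,0,0]
    - [0,0,0]
    - [0,0,0]
    - [0,0,0]
  yaw: [0,0,0,0,0,0,0,0,0,0]

```text
clock: 12.75
ee_pos: [0.5822, 0.0868, 0.0301]
orientation: [-0.609, 0.793, -0.0, 0.0]
ft_force: [2.6, 1.1, 12.1]
finger_gap: 0.623
```

Force rises with no further travel, so the bush is seated. Releasing and retreating upward.

Emit:
send_rows:
  jaw: [1,0.6,0.2,-0.2,-0.6,-0.8,-0.8,-0.8,-0.8,-0.8]
  travel:
    - [0,0,-0.7]
    - [0,0,0]
    - [0,0,0]
    - [0,0,0]
    - [0,0,0]
    - [0,0,0]
    - [0,0,0]
    - [0,0,0]
    - [0,0,0]
    - [0,0,0]
  yaw: [0,0,0,0,0,0,0,0,0,0]

```text
clock: 13.75
ee_pos: [0.5818, 0.0865, 0.0292]
orientation: [-0.609, 0.793, 0.0, -0.0]
ft_force: [-0.8, 0.1, 0.1]
finger_gap: 0.904
```

```bash
python3 mv.py 0.4453 0.2458 0.16 -70.5
```

```text
clock 13.75 pos [0.5818 0.0865 0.0292] ang -105.0 F [-0.8  0.1  0.1] gap 82.3
now-axes shift [-118.5  173.2 -130.7]  axes at target yaw: x -195.7 y 75.5 z -130.8  yaw turn -34.50
```

Emit:
send_rows:
  jaw: [-0.8,-0.8,-0.8,-0.8,-0.8,-0.8,-0.8,-0.8,-0.8,-0.8]
  travel:
    - [0,0,-15]
    - [0,0,-25]
    - [0,0,-30]
    - [0,0,-30]
    - [0,0,-20]
    - [0,0,-10]
    - [-20,30,0]
    - [-30,25,0]
    - [-35,20,0]
    - [-40,15,0]
  yaw: [0,0,0,0,0,0,-8.5,-8.5,-8.5,-8.5]

```text
clock: 14.75
ee_pos: [0.4923, 0.2178, 0.1587]
orientation: [0.816, -0.579, -0.0, 0.001]
ft_force: [-0.4, 0.5, 0.3]
finger_gap: 0.901
```

```bash
python3 mv.py 0.4453 0.2458 0.10 -70.5
```

```text
clock 14.75 pos [0.4923 0.2178 0.1587] ang -70.71 F [-0.4  0.5  0.3] gap 82.0
now-axes shift [-42.   35.   58.7]  axes at target yaw: x -42.1 y 35.0 z 58.7  yaw turn -0.21
```

Emit:
send_rows:
  jaw: [-0.3,-0.3,-0.3,-0.3,-0.3,-0.3,-0.3,-0.3,-0.3,-0.3]
  travel:
    - [-15,12,8]
    - [-14,12,15]
    - [-9,7,15]
    - [-4,5,12]
    - [0,0,9]
    - [0,0,0]
    - [0,0,0]
    - [0,0,0]
    - [0,0,0]
    - [0,0,0]
  yaw: [-0.2,0,0,0,0,0,0,0,0,0]

```text
clock: 15.75
ee_pos: [0.4463, 0.2451, 0.1008]
orientation: [0.815, -0.579, 0.0, -0.0]
ft_force: [-0.6, 0.4, -0.2]
finger_gap: 0.647
```

```bash
python3 mv.py 0.4443 0.2455 0.003 -70.5;python3 - <<'E'
from h import *
e=snapshot("scene"); d=snapshot("top"); crop(e,170,200,160,130,5,"pics/s4.png"); crop(d,190,180,130,110,5,"pics/t4.png")
E
```

```text
clock 15.75 pos [0.4463 0.2451 0.1008] ang -70.82 F [-0.6  0.4 -0.2] gap 58.9
now-axes shift [-1.1  1.8 97.8]  axes at target yaw: x -1.1 y 1.7 z 97.8  yaw turn -0.32
```

View pics/s4.png

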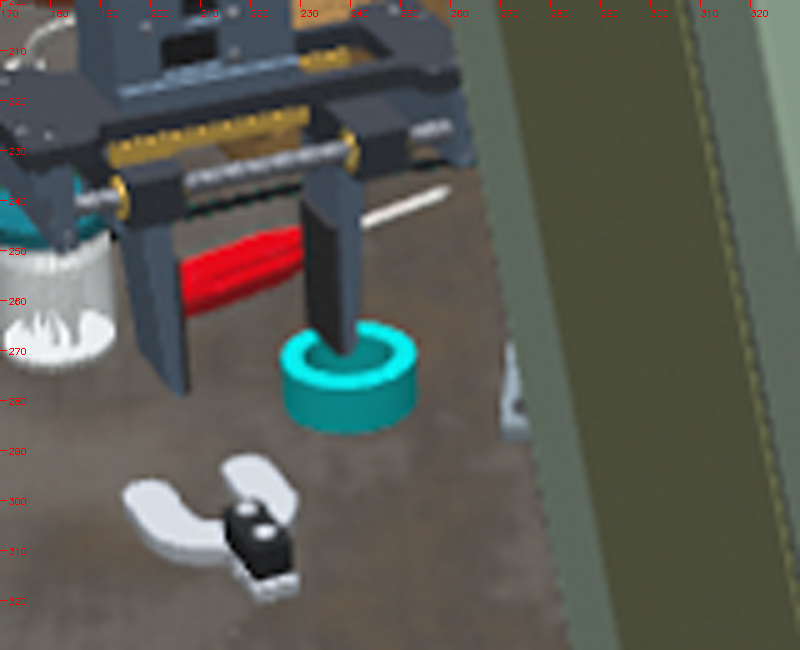

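View pics/t4.png

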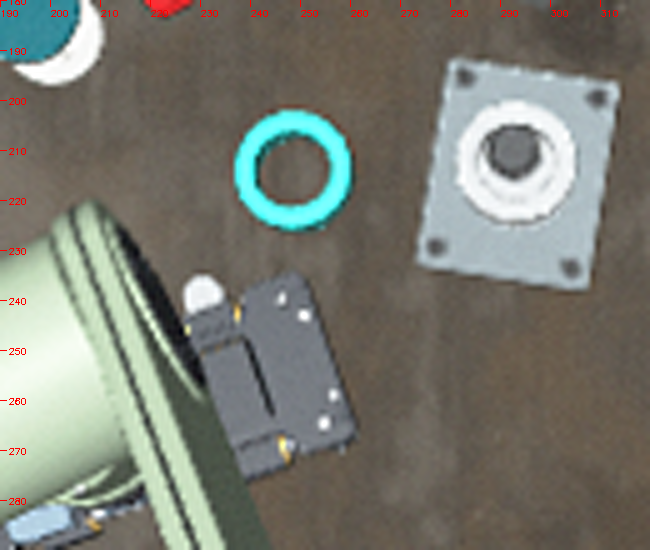

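Run:
```python
from h import *
e=snapshot("scene"); d=snapshot("top"); s=state()
T=s["ee_pos"]; r=R.from_quat(s["orientation"]).as_matrix()
g=s["finger_gap"]*.091/2
for sx in(-1,1):
  for y in(-.016,.016):
    print("pad tip corner",sx,y,proj(e,T+r@[sx*g,y,0]))
c=cv2.cvtColor(d["image"],cv2.COLOR_BGR2GRAY)[196:228,278:308]
for th in (200,215,230):
  m=(c>th).astype(np.uint8); cs,_=cv2.findContours(m,cv2.RETR_EXTERNAL,cv2.CHAIN_APPROX_NONE); k=max(cs,key=len)
  (a,b),q,t=cv2.fitEllipse(k); print("bush seated",a+278,b+196,q,at(d,(a+278,b+196),.054))
print("expect bush px diam",np.ptp(proj(d,np.array([[.5815+.03*np.cos(t),.0865+.03*np.sin(t),.054] for t in np.linspace(0,6.28,40)])),axis=0))
crop(e,190,255,60,40,12,"pics/s5.png")
```

```text
pad tip corner -1 -0.016 [[201.24050361 270.99290998]]
pad tip corner -1 0.016 [[207.03047689 278.10806431]]
pad tip corner 1 -0.016 [[229.90585007 264.26887599]]
pad tip corner 1 0.016 [[236.19579263 271.07015346]]
bush seated 292.61732387542725 211.59492111206055 (23.22016143798828, 23.36777114868164) [0.5834613  0.08658218 0.054     ]
bush seated 292.7829809188843 211.67359161376953 (22.741180419921875, 22.887264251708984) [0.58325945 0.08616962 0.054     ]
bush seated 292.78437423706055 211.56722164154053 (21.528045654296875, 22.55731964111328) [0.58352841 0.08616509 0.054     ]
expect bush px diam [24.03266955 23.70222261]
```

View pics/s5.png

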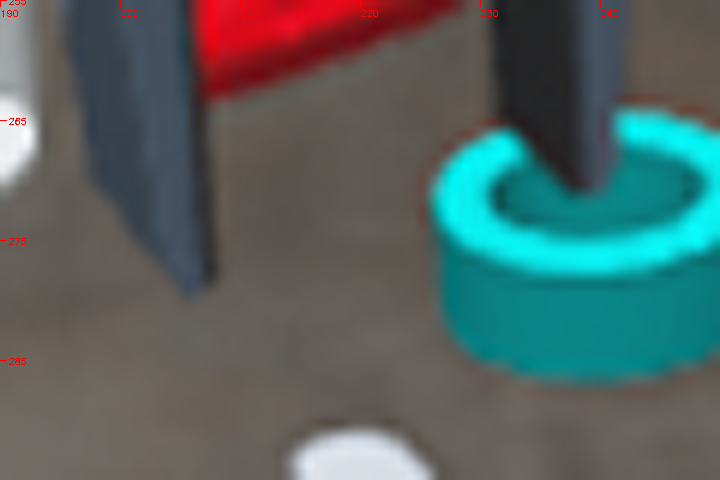

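```bash
cat >> fit.py <<'E'
def bottomhull(p,z): pass
def fitcam(d,x0,y0,x1,y1,p0,zt,th,k=4,zb=None,mask_extra=None):
    g=cv2.cvtColor(d["image"],cv2.COLOR_BGR2GRAY)[y0:y1,x0:x1]
    g=cv2.resize(g,None,fx=k,fy=k,interpolation=cv2.INTER_CUBIC)
    m=(g>th).astype(np.uint8)*255
    dz=zt-.008
    def pix(P): return np.round((((proj(d,P)+.5-[x0,y0])*k-.5))*16).astype(int)
    def cost(p):
        pp=[p[0]/100,p[1]/100,p[2]]
        b=np.zeros_like(m); cv2.fillPoly(b,[pix(place(pp,zt))],255,shift=4)
        mm=m.copy(); B=box(pp); B[:,2]+=dz; C=B.copy(); C[:,2]=zt-.008
        D=C.copy()
        hull=cv2.convexHull(np.vstack([pix(B),pix(C)]))
        for a in (b,mm):
            cv2.fillPoly(a,[hull],0,shift=4)
            # ignore tongue strip + thickness wall below the top face
            if mask_extra is not None: a[mask_extra]=0
        return np.mean(cv2.absdiff(cv2.GaussianBlur(b,(9,9),0),cv2.GaussianBlur(mm,(9,9),0)))
    st=[]
    for dt in(-.05,0,.05):
        x=np.array([p0[0]*100,p0[1]*100,p0[2]+dt])
        st.append(minimize(cost,x,method="Nelder-Mead",options=dict(initial_simplex=x+np.array([[0,0,0],[.4,0,0],[0,.4,0],[0,0,.08]]))))
    b=min(st,key=lambda r:r.fun); return [b.x[0]/100,b.x[1]/100,b.x[2]],b.fun
E
python3 - <<'E'
from fit import *
e=snapshot("scene")
g=cv2.cvtColor(e["image"],cv2.COLOR_BGR2GRAY)
print(g[302,200:208],g[300:316,208])
# exclude below: tongue rows
for th in(190,200,205):
    p,f=fitcam(e,190,285,240,320,(.489,.262,.34),.008,th); print(th,np.round(p,4),f)
b=(185,280,60,50)
im=cv2.resize(e["image"][b[1]:b[1]+b[3],b[0]:b[0]+b[2]],None,fx=10,fy=10,interpolation=cv2.INTER_CUBIC)
for P in (place(p,.008),place(p,.0),box(p)):
    uv=(proj(e,P)+.5-[b[0],b[1]])*10
    cv2.polylines(im,[uv.astype(int)],True,(0,0,255),1)
cv2.imwrite("pics/fit_s2.png",im)
E
```

```text
[220 220 220 220 221 221 220 196] [ 91  88 125 200 222 221 220 221 224 189 145 140 126  96  84  86]
190 [0.4908 0.2605 0.3417] 3.150785714285714
200 [0.49   0.2603 0.3488] 4.83575
205 [0.4894 0.2598 0.3335] 5.763464285714286
```

View pics/fit_s2.png

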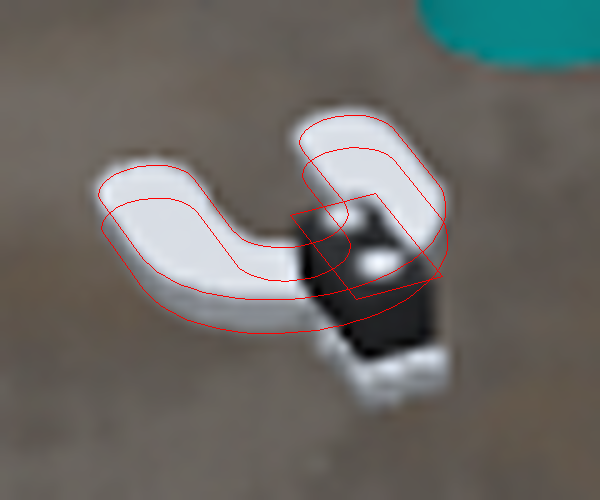

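Both views agree on the keeper to 1–2 mm, at about (0.491, 0.2615) with heading 19.5°. The fingertips project to within 1 px of where they appear, at (207,278). Descending onto the handle.

```bash
python3 mv.py 0.4438 0.2450 0.003 -70.5
```

```text
clock 16.0 pos [0.4459 0.245  0.1005] ang -70.8 F [ 0.5  0.6 -0.6] gap 59.1
now-axes shift [-0.7  2.  97.5]  axes at target yaw: x -0.7 y 2.0 z 97.5  yaw turn -0.30
```

Emit:
send_rows:
  jaw: [-0.3,-0.3,-0.3,-0.3,-0.3,-0.3,-0.3,-0.3,-0.3,-0.3]
  travel:
    - [-0.7,2.3,15]
    - [0,0,25]
    - [0,0,20]
    - [0,0,15]
    - [0,0,10]
    - [0,0,8]
    - [0,0,4]
    - [0,0,0]
    - [0,0,0]
    - [0,0,0]
  yaw: [-0.3,0,0,0,0,0,0,0,0,0]

```text
clock: 17.0
ee_pos: [0.4439, 0.2452, 0.004]
orientation: [0.817, -0.577, 0.0, -0.001]
ft_force: [0.5, -0.4, 0.2]
finger_gap: 0.646
```

```bash
python3 mv.py 0.4438 0.2450 0.003 -70.5
python3 - <<'E'
from h import *
e=snapshot("scene"); crop(e,180,230,80,100,6,"pics/s6.png")
E
```

```text
clock 17.0 pos [0.4439 0.2452 0.004 ] ang -70.5 F [ 0.5 -0.4  0.2] gap 58.8
now-axes shift [0.1 0.2 1. ]  axes at target yaw: x 0.1 y 0.2 z 1.0  yaw turn 0.00
```

View pics/s6.png

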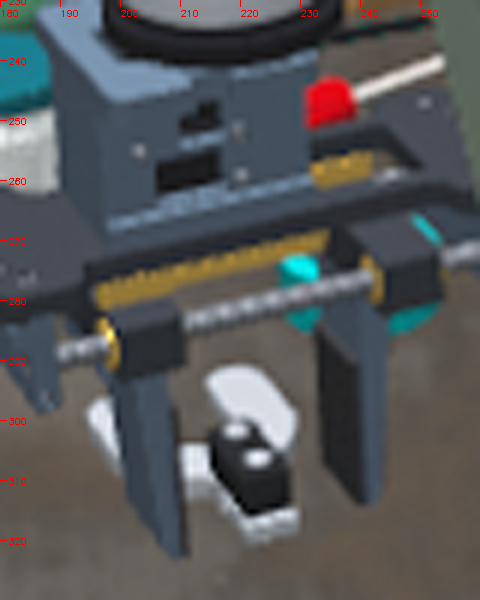

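The handle at (221,307) is centred between the fingers, whose near tips are at (208,322) and (240,313). Closing.

Emit:
send_rows:
  jaw: [0.2,0.6,1,1,1,1,1,1,1,1]
  travel:
    - [0,0,0.5]
    - [0,0,0]
    - [0,0,0]
    - [0,0,0]
    - [0,0,0]
    - [0,0,0]
    - [0,0,0]
    - [0,0,0]
    - [0,0,0]
    - [0,0,0]
  yaw: [0,0,0,0,0,0,0,0,0,0]
  force: 40

```text
clock: 18.05
ee_pos: [0.4435, 0.2449, 0.0029]
orientation: [0.817, -0.577, 0.0, 0.0]
ft_force: [-0.2, -0.3, 0.5]
finger_gap: 0.194
```

```bash
python3 mv.py 0.4438 0.2450 0.08 -70.5
```

```text
clock 18.05 pos [0.4435 0.2449 0.0029] ang -70.5 F [-0.2 -0.3  0.5] gap 17.6
now-axes shift [  0.1  -0.3 -77.1]  axes at target yaw: x 0.0 y -0.3 z -77.1  yaw turn 0.00
```

Emit:
send_rows:
  jaw: [1,1,1,1,1,1,1,1,1,1]
  travel:
    - [0,0,-5]
    - [0,0,-10]
    - [0,0,-15]
    - [0,0,-15]
    - [0,0,-15]
    - [0,0,-10]
    - [0,0,-7]
    - [0,0,0]
    - [0,0,0]
    - [0,0,0]
  yaw: [0,0,0,0,0,0,0,0,0,0]

```text
clock: 19.05
ee_pos: [0.443, 0.2447, 0.0793]
orientation: [0.817, -0.577, -0.0, 0.001]
ft_force: [-0.8, -0.2, -2.6]
finger_gap: 0.195
```

```bash
python3 mv.py 0.4708 0.1164 0.08 -105
python3 - <<'E'
from h import *
e=snapshot("scene"); crop(e,170,190,110,110,5,"pics/s7.png")
E
```

```text
clock 19.05 pos [0.443  0.2447 0.0793] ang -70.5 F [-0.8 -0.2 -2.6] gap 17.8
now-axes shift [130.2  16.6  -0.7]  axes at target yaw: x 116.7 y -60.1 z -0.7  yaw turn 34.50
```

View pics/s7.png

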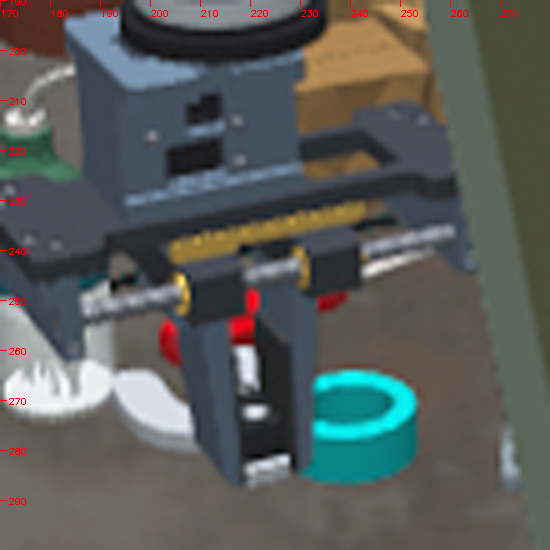

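The keeper is held, with its tongue end at (221,284) between the fingertips. Turning and staging behind the spindle.

Emit:
send_rows:
  jaw: [1,1,1,1,1,1,1,1,1,1]
  travel:
    - [15,2,-3]
    - [25,0,-3]
    - [25,-5,-3]
    - [25,-10,0]
    - [20,-10,0]
    - [10,-8,0]
    - [0,0,0]
    - [0,0,0]
    - [0,0,0]
    - [0,0,0]
  yaw: [7,7,7,7,6.5,0,0,0,0,0]

```text
clock: 20.1
ee_pos: [0.4805, 0.1239, 0.0889]
orientation: [-0.609, 0.793, 0.0, -0.0]
ft_force: [-0.7, -0.2, -1.8]
finger_gap: 0.2
```

```bash
python3 mv.py 0.4708 0.1164 0.08 -105
python3 - <<'E'
from fit import *
e=snapshot("scene"); d=snapshot("top"); s=state()
crop(d,220,170,110,110,5,"pics/t8.png"); 
p=[s["ee_pos"][0]+.0503*np.cos(-np.radians(15)),s["ee_pos"][1]+.0503*np.sin(-np.radians(15)),-np.radians(15)]
z=s["ee_pos"][2]-.0029
b=(200,180,130,110);k=6
im=cv2.resize(e["image"][b[1]:b[1]+b[3],b[0]:b[0]+b[2]],None,fx=k,fy=k,interpolation=cv2.INTER_CUBIC)
for P in (place(p,z+.008),place(p,z)):
    cv2.polylines(im,[((proj(e,P)+.5-[b[0],b[1]])*k).astype(int)],True,(0,0,255),1)
cv2.imwrite("pics/s8.png",im)
E
```

```text
clock 20.1 pos [0.4805 0.1239 0.0889] ang -104.9 F [-0.7 -0.2 -1.8] gap 18.2
now-axes shift [9.7 7.4 8.9]  axes at target yaw: x 9.8 y 7.4 z 8.9  yaw turn 0.10
```

View pics/s8.png

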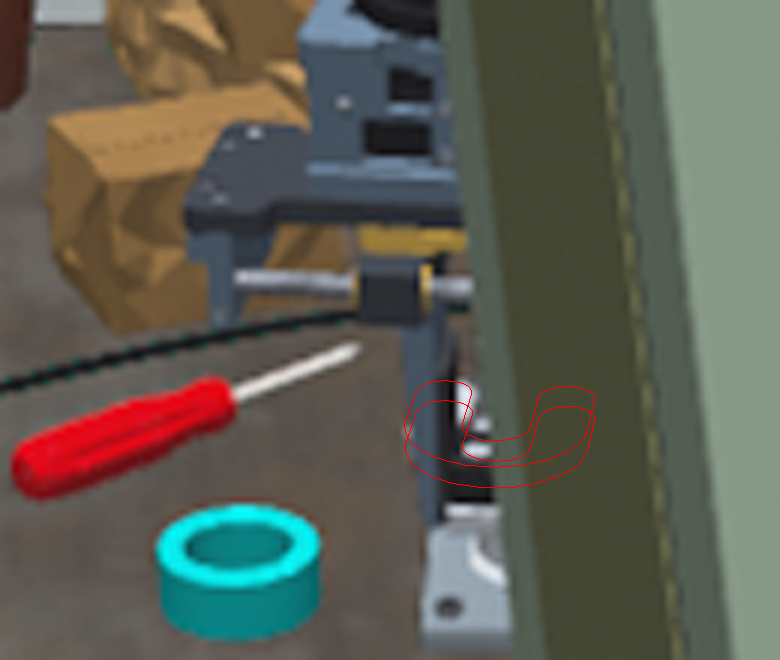

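View pics/t8.png

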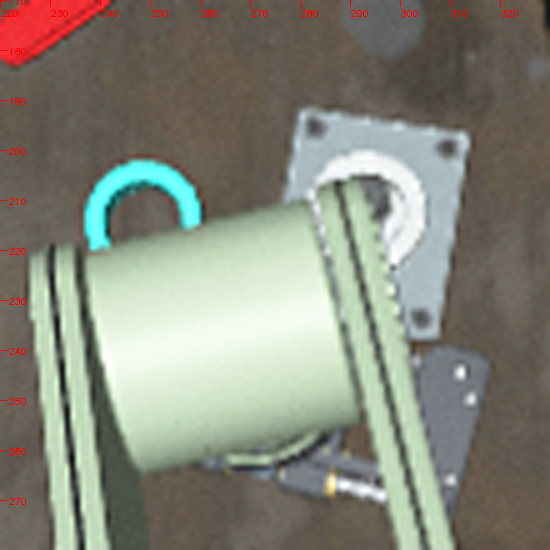

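Run:
```python
from fit import *
e=snapshot("scene"); s=state()
a=-np.radians(15)
p=[s["ee_pos"][0]+.0503*np.cos(a),s["ee_pos"][1]+.0503*np.sin(a),a]
z=s["ee_pos"][2]-.0029
for l in [(-.066,.009,z+.008),(-.066,.009,z),(-.066,0,z+.008),(-.066,0,z)]+[(-.064,.009,z+.026),(-.028,.009,z+.026)]: print(l, proj(e,pt(p,l)))
crop(e,262,240,40,35,18,"pics/s9.png")
```

```text
(-0.066, 0.009, np.float64(0.09404947142338074)) [[273.50132606 264.73885703]]
(-0.066, 0.009, np.float64(0.08604947142338075)) [[273.57317512 268.27054812]]
(-0.066, 0, np.float64(0.09404947142338074)) [[277.9695899  264.96031512]]
(-0.066, 0, np.float64(0.08604947142338075)) [[278.02820826 268.49300675]]
(-0.064, 0.009, np.float64(0.11204947142338074)) [[273.48469071 256.26128568]]
(-0.028, 0.009, np.float64(0.11204947142338074)) [[276.03794553 248.32755098]]
```

View pics/s9.png

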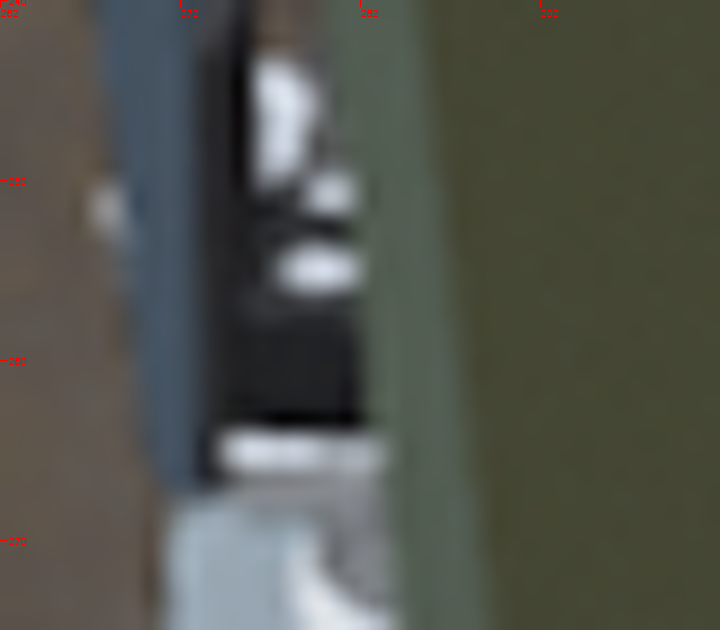

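The keeper looks level within what's visible: tongue end at (278,265), predicted (278,265). Lowering to slide height behind the spindle.

Emit:
send_rows:
  jaw: [1,1,1,1,1,1,1,1,1,1]
  travel:
    - [5,4,0]
    - [4.8,3.4,0]
    - [0,0,8]
    - [0,0,8]
    - [0,0,7]
    - [0,0,4.5]
    - [0,0,0]
    - [0,0,0]
    - [0,0,0]
    - [0,0,0]
  yaw: [0,0,0,0,0,0,0,0,0,0]

```text
clock: 21.25
ee_pos: [0.4714, 0.1156, 0.0617]
orientation: [-0.609, 0.793, -0.0, 0.0]
ft_force: [0.4, 0.3, -1.6]
finger_gap: 0.193
```

```bash
python3 mv.py 0.5336 0.0996 0.0614 -105
python3 - <<'E'
from h import *
d=snapshot("top"); crop(d,230,180,110,110,5,"pics/t10.png")
e=snapshot("scene"); crop(e,220,180,130,110,5,"pics/s10.png")
E
```

```text
clock 21.25 pos [0.4714 0.1156 0.0617] ang -105.0 F [ 0.4  0.3 -1.6] gap 17.5
now-axes shift [ -0.6 -64.2   0.4]  axes at target yaw: x -0.6 y -64.2 z 0.3  yaw turn 0.00
```

View pics/s10.png

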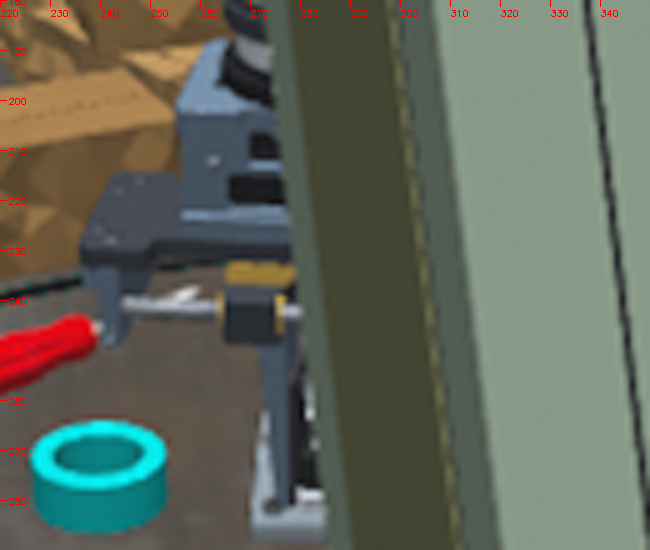

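Emit:
send_rows:
  jaw: [1,1,1,1,1,1,1,1,1,1]
  travel:
    - [-0.5,-4,0.3]
    - [0,-6,0]
    - [0,-6,0]
    - [0,-6,0]
    - [0,-6,0]
    - [0,-4,0]
    - [0,-3,0]
    - [0,0,0]
    - [0,0,0]
    - [0,0,0]
  yaw: [0,0,0,0,0,0,0,0,0,0]

```text
clock: 22.35
ee_pos: [0.5048, 0.107, 0.0611]
orientation: [-0.609, 0.793, 0.0, -0.0]
ft_force: [-0.4, 0.3, -1.5]
finger_gap: 0.19
```

```bash
python3 mv.py 0.5336 0.0996 0.0614 -105
python3 - <<'E'
from h import *
d=snapshot("top"); crop(d,230,170,110,110,5,"pics/t11.png")
E
```

```text
clock 22.35 pos [0.5048 0.107  0.0611] ang -105.0 F [-0.4  0.3 -1.5] gap 17.3
now-axes shift [ -0.3 -29.8  -0.3]  axes at target yaw: x -0.3 y -29.8 z -0.3  yaw turn 0.00
```

View pics/t11.png

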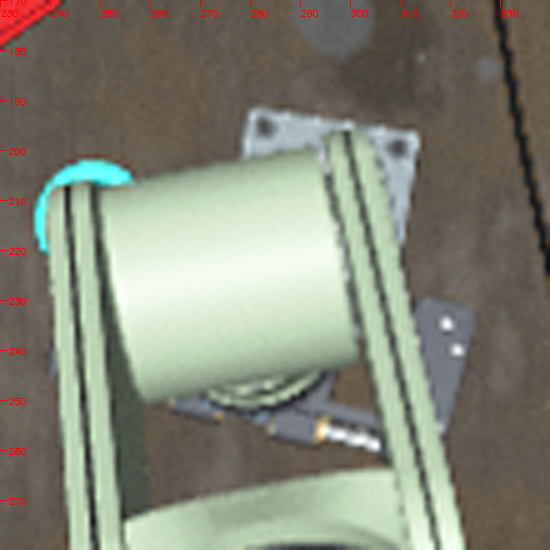

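The arm now covers the fixture, but there is no contact force. Continuing the slide.

Emit:
send_rows:
  jaw: [1,1,1,1,1,1,1,1,1,1]
  travel:
    - [-0.3,-4,0]
    - [0,-5,0]
    - [0,-5,0]
    - [0,-5,0]
    - [0,-4,0]
    - [0,-2,0]
    - [0,0,0]
    - [0,0,0]
    - [0,0,0]
    - [0,0,0]
  yaw: [0,0,0,0,0,0,0,0,0,0]

```text
clock: 23.4
ee_pos: [0.5291, 0.1008, 0.0611]
orientation: [-0.609, 0.793, 0.0, -0.0]
ft_force: [0.2, 0.6, -2.1]
finger_gap: 0.196
```

```bash
python3 mv.py 0.5336 0.0996 0.0614 -105
```

```text
clock 23.4 pos [0.5291 0.1008 0.0611] ang -105.0 F [ 0.2  0.6 -2.1] gap 17.8
now-axes shift [ 0.  -4.7 -0.3]  axes at target yaw: x 0.0 y -4.7 z -0.3  yaw turn 0.00
```

Now I'll feel for the slot bottom. Contact should come 3 mm past home, and I'll back off from there.

Emit:
send_rows:
  jaw: [1,1,1,1,1,1,1,1,1,1]
  travel:
    - [0,-2,0]
    - [0,-2,0]
    - [0,-1,0]
    - [0,-0.7,0]
    - [0,-0.5,0]
    - [0,0,0]
    - [0,0,0]
    - [0,0,0]
    - [0,0,0]
    - [0,0,0]
  yaw: [0,0,0,0,0,0,0,0,0,0]

```text
clock: 24.4
ee_pos: [0.5353, 0.0992, 0.0612]
orientation: [-0.609, 0.793, -0.0, -0.0]
ft_force: [0.6, 0.7, -1.5]
finger_gap: 0.194
```

Emit:
send_rows:
  jaw: [1,1,1,1,1,1,1,1,1,1]
  travel:
    - [0,-0.5,0]
    - [0,-0.5,0]
    - [0,-0.5,0]
    - [0,0,0]
    - [0,0,0]
    - [0,0,0]
    - [0,0,0]
    - [0,0,0]
    - [0,0,0]
    - [0,0,0]
  yaw: [0,0,0,0,0,0,0,0,0,0]

```text
clock: 25.4
ee_pos: [0.5367, 0.0988, 0.0612]
orientation: [-0.609, 0.793, -0.0, 0.0]
ft_force: [1.0, -0.3, -1.5]
finger_gap: 0.195
```

```bash
python3 mv.py 0.5336 0.0996 0.0614 -105
```

```text
clock 25.4 pos [0.5367 0.0988 0.0612] ang -105.0 F [ 1.  -0.3 -1.5] gap 17.7
now-axes shift [ 0.   3.2 -0.2]  axes at target yaw: x 0.0 y 3.2 z -0.2  yaw turn -0.00
```

Already 3.2 mm past nominal with no contact, so I'll keep feeling forward.

Emit:
send_rows:
  jaw: [1,1,1,1,1,1,1,1,1,1]
  travel:
    - [0,-0.5,0]
    - [0,-0.5,0]
    - [0,-0.5,0]
    - [0,0,0]
    - [0,0,0]
    - [0,0,0]
    - [0,0,0]
    - [0,0,0]
    - [0,0,0]
    - [0,0,0]
  yaw: [0,0,0,0,0,0,0,0,0,0]

```text
clock: 26.4
ee_pos: [0.5377, 0.0985, 0.0611]
orientation: [-0.609, 0.793, 0.0, -0.0]
ft_force: [-3.2, 2.3, -0.5]
finger_gap: 0.196
```

Emit:
send_rows:
  jaw: [1,1,1,1,1,1,1,1,1,1]
  travel:
    - [0,-0.5,0]
    - [0,-0.5,0]
    - [0,-0.5,0]
    - [0,0,0]
    - [0,0,0]
    - [0,0,0]
    - [0,0,0]
    - [0,0,0]
    - [0,0,0]
    - [0,0,0]
  yaw: [0,0,0,0,0,0,0,0,0,0]

```text
clock: 27.4
ee_pos: [0.5378, 0.0985, 0.0611]
orientation: [-0.609, 0.793, 0.001, -0.001]
ft_force: [-7.8, 3.6, 3.7]
finger_gap: 0.193
```

```bash
python3 mv.py 0.5336 0.0996 0.0614 -105
```

```text
clock 27.4 pos [0.5378 0.0985 0.0611] ang -105.01 F [-7.8  3.6  3.7] gap 17.5
now-axes shift [-0.   4.3 -0.3]  axes at target yaw: x -0.0 y 4.3 z -0.3  yaw turn -0.01
```

Contact is 4.3 mm past nominal, so the axis lies 1.3 mm past it. Backing off about 2.6 mm, then lowering onto the bush.

Emit:
send_rows:
  jaw: [1,1,1,1,1,1,1,1,1,1]
  travel:
    - [0,1.5,0]
    - [0,1.5,0]
    - [0,1.4,0]
    - [0,0,1]
    - [0,0,1]
    - [0,0,0.7]
    - [0,0,0]
    - [0,0,0]
    - [0,0,0]
    - [0,0,0]
  yaw: [0,0,0,0,0,0,0,0,0,0]

```text
clock: 28.4
ee_pos: [0.5354, 0.0992, 0.0585]
orientation: [-0.609, 0.793, -0.0, 0.0]
ft_force: [-0.3, -1.2, -1.4]
finger_gap: 0.197
```

```bash
python3 mv.py 0.5336 0.0996 0.0569 -105
```

```text
clock 28.4 pos [0.5354 0.0992 0.0585] ang -105.0 F [-0.3 -1.2 -1.4] gap 18.0
now-axes shift [0.1 1.9 1.6]  axes at target yaw: x 0.1 y 1.9 z 1.6  yaw turn 0.00
```

Emit:
send_rows:
  jaw: [1,1,1,1,1,1,1,1,1,1]
  travel:
    - [0,0.5,0.5]
    - [0,0,0.5]
    - [0,0,0.5]
    - [0,0,0.3]
    - [0,0,0]
    - [0,0,0]
    - [0,0,0]
    - [0,0,0]
    - [0,0,0]
    - [0,0,0]
  yaw: [0,0,0,0,0,0,0,0,0,0]

```text
clock: 29.4
ee_pos: [0.5348, 0.0993, 0.0569]
orientation: [-0.609, 0.793, -0.0, -0.0]
ft_force: [-2.3, -0.0, 4.5]
finger_gap: 0.197
```

```bash
python3 mv.py 0.5349 0.0992 0.0569 -105; python3 -c "
from workcell import state;print(state()['torque'])"
```

```text
clock 29.4 pos [0.5348 0.0993 0.0569] ang -105.0 F [-2.3 -0.   4.5] gap 18.0
now-axes shift [ 0.1 -0.1 -0. ]  axes at target yaw: x 0.1 y -0.1 z -0.0  yaw turn 0.00
[0.03232485 0.34719065 0.05108775]
```

The keeper rests on the bush at exactly the expected height. Releasing.

Emit:
send_rows:
  jaw: [0.8,0.6,0.4,0.2,0,-0.2,-0.2,-0.2,-0.2,-0.2]
  travel:
    - [0,0,-0.3]
    - [0,0,0]
    - [0,0,0]
    - [0,0,0]
    - [0,0,0]
    - [0,0,0]
    - [0,0,0]
    - [0,0,0]
    - [0,0,0]
    - [0,0,0]
  yaw: [0,0,0,0,0,0,0,0,0,0]

```text
clock: 30.4
ee_pos: [0.5349, 0.0993, 0.0569]
orientation: [-0.609, 0.793, -0.0, 0.0]
ft_force: [-0.3, 0.1, -0.1]
finger_gap: 0.6
```

Emit:
send_rows:
  jaw: [-0.2,-0.2,-0.2,-0.2,-0.2,-0.2,-0.2,-0.2,-0.2,-0.2]
  travel:
    - [0,0,-5]
    - [0,0,-10]
    - [0,0,-20]
    - [0,0,-25]
    - [0,0,-25]
    - [0,20,0]
    - [0,40,0]
    - [0,40,0]
    - [0,40,0]
    - [0,20,0]
  yaw: [0,0,0,0,0,0,0,0,0,0]

```text
clock: 31.4
ee_pos: [0.3772, 0.1408, 0.1426]
orientation: [-0.609, 0.793, 0.0, -0.0]
ft_force: [-0.2, -0.4, -0.3]
finger_gap: 0.599
```

```bash
python3 mv.py 0.5349 0.0992 0.0569 -105
python3 - <<'E'
from h import *
d=snapshot("top"); crop(d,245,175,90,80,8,"pics/t12.png")
e=snapshot("scene"); crop(e,240,210,110,90,7,"pics/s12.png")
E
```

```text
clock 31.4 pos [0.3772 0.1408 0.1426] ang -104.96 F [-0.2 -0.4 -0.3] gap 54.5
now-axes shift [  -0.5 -163.2   85.5]  axes at target yaw: x -0.6 y -163.1 z 85.7  yaw turn 0.04
```

View pics/t12.png

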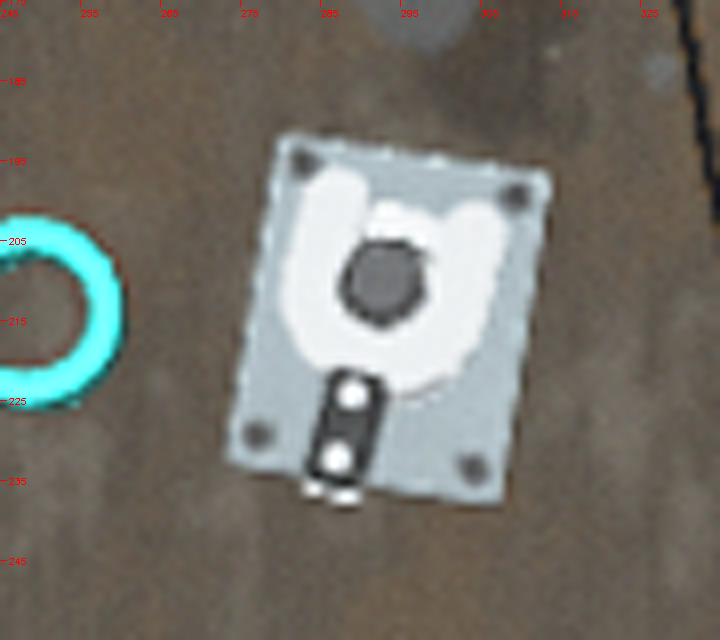

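View pics/s12.png

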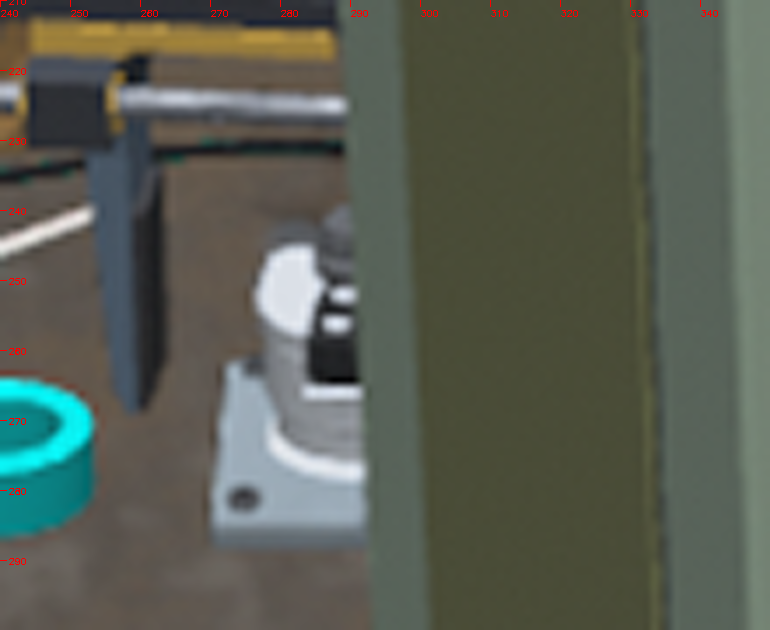

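The top view shows the keeper on the fixture, with its slot around the head at (292,210) and its handle at (288,228). Closing the jaws and going over the head.

```bash
python3 mv.py 0.583 0.0864 0.11 -105
```

```text
clock 31.5 pos [0.3779 0.1409 0.1428] ang -104.88 F [ 1.7 -0.1  0.2] gap 54.6
now-axes shift [  -0.  -212.2   32.7]  axes at target yaw: x -0.4 y -212.2 z 32.8  yaw turn 0.12
```

Emit:
send_rows:
  jaw: [1,1,1,1,1,1,1,1,1,1]
  travel:
    - [0,-20,0]
    - [0,-30,0]
    - [0,-35,0]
    - [0,-35,0]
    - [0,-35,0]
    - [0,-30,0]
    - [0,-20,0]
    - [0,-8,0]
    - [0,0,0]
    - [0,0,0]
  yaw: [0,0,0,0,0,0,0,0,0,0]
  force: 30

```text
clock: 32.5
ee_pos: [0.5854, 0.0856, 0.1419]
orientation: [-0.609, 0.793, 0.0, -0.0]
ft_force: [-0.3, -0.3, -0.6]
finger_gap: 0.002
```

```bash
python3 mv.py 0.583 0.0864 0.092 -105
```

```text
clock 32.5 pos [0.5854 0.0856 0.1419] ang -105.0 F [-0.3 -0.3 -0.6] gap 0.1
now-axes shift [-0.2  2.5 49.9]  axes at target yaw: x -0.2 y 2.6 z 49.9  yaw turn -0.00
```

Emit:
send_rows:
  jaw: [1,1,1,1,1,1,1,1,1,1]
  travel:
    - [0,2.5,5]
    - [0,0,15]
    - [0,0,15]
    - [0,0,10]
    - [0,0,4]
    - [0,0,2]
    - [0,0,1]
    - [0,0,1]
    - [0,0,1]
    - [0,0,0]
  yaw: [0,0,0,0,0,0,0,0,0,0]

```text
clock: 33.5
ee_pos: [0.5841, 0.0863, 0.0885]
orientation: [-0.609, 0.793, -0.0, 0.001]
ft_force: [-0.3, -0.8, 2.9]
finger_gap: 0.006
```

Emit:
send_rows:
  jaw: [1,1,1,1,1,1,1,1,1,1]
  travel:
    - [0,0,1]
    - [0,0,1]
    - [0,0,1]
    - [0,0,1]
    - [0,0,1]
    - [0,0,1]
    - [0,0,0]
    - [0,0,0]
    - [0,0,0]
    - [0,0,0]
  yaw: [0,0,0,0,0,0,0,0,0,0]

```text
clock: 34.5
ee_pos: [0.5835, 0.0861, 0.0818]
orientation: [-0.609, 0.793, 0.0, -0.0]
ft_force: [0.5, 0.4, 0.9]
finger_gap: 0.005
```

Emit:
send_rows:
  jaw: [1,1,1,1,1,1,1,1,1,1]
  travel:
    - [0,0,0.7]
    - [0,0,0.7]
    - [0,0,0.5]
    - [0,0,0.5]
    - [0,0,0]
    - [0,0,0]
    - [0,0,0]
    - [0,0,0]
    - [0,0,0]
    - [0,0,0]
  yaw: [0,0,0,0,0,0,0,0,0,0]

```text
clock: 35.5
ee_pos: [0.5835, 0.0861, 0.0802]
orientation: [-0.609, 0.793, -0.0, -0.0]
ft_force: [-1.1, -0.9, 6.5]
finger_gap: 0.006
```

Emit:
send_rows:
  jaw: [1,1,1,1,1,1,1,1,1,1]
  travel:
    - [0,0,0.5]
    - [0,0,0.5]
    - [0,0,0.3]
    - [0,0,0]
    - [0,0,0]
    - [0,0,0]
    - [0,0,0]
    - [0,0,0]
    - [0,0,0]
    - [0,0,0]
  yaw: [0,0,0,0,0,0,0,0,0,0]

```text
clock: 36.5
ee_pos: [0.5836, 0.0861, 0.08]
orientation: [-0.609, 0.793, -0.0, 0.0]
ft_force: [-3.1, -0.4, 12.4]
finger_gap: 0.004
```

The head stopped at z = 0.080, so the joint is at about 0.010. Force rose to 12 N with no further travel. Lifting off and backing away for the final look.

Emit:
send_rows:
  jaw: [1,1,1,1,1,1,1,1,1,1]
  travel:
    - [0,0,-2]
    - [0,0,-8]
    - [0,0,-20]
    - [0,0,-30]
    - [0,0,-30]
    - [0,0,-20]
    - [0,30,0]
    - [0,40,0]
    - [0,40,0]
    - [0,40,0]
  yaw: [0,0,0,0,0,0,0,0,0,0]

```text
clock: 37.5
ee_pos: [0.4369, 0.1252, 0.188]
orientation: [-0.609, 0.794, 0.0, -0.001]
ft_force: [-0.4, -0.2, -0.3]
finger_gap: 0.007
```

Emit:
send_rows:
  jaw: [1,1,1,1,1,1,1,1,1,1]
  travel:
    - [40,20,-10]
    - [45,10,-10]
    - [45,0,0]
    - [45,0,0]
    - [45,0,0]
    - [45,0,0]
    - [40,0,0]
    - [0,0,0]
    - [0,0,0]
    - [0,0,0]
  yaw: [0,0,0,0,0,0,0,0,0,0]

```text
clock: 38.5
ee_pos: [0.3308, -0.1609, 0.2081]
orientation: [-0.609, 0.793, 0.0, 0.0]
ft_force: [0.9, -0.3, 0.0]
finger_gap: 0.004
```

Run:
```python
from h import *
d=snapshot("top"); e=snapshot("scene"); print(state()["ee_pos"],state()["clock"])
cv2.imwrite("pics/top9.png",d["image"])
crop(e,240,210,100,90,8,"pics/s13.png"); crop(d,245,175,90,80,8,"pics/t13.png")
```

```text
[ 0.33110128 -0.16064214  0.20819206] 38.6
```

View pics/s13.png

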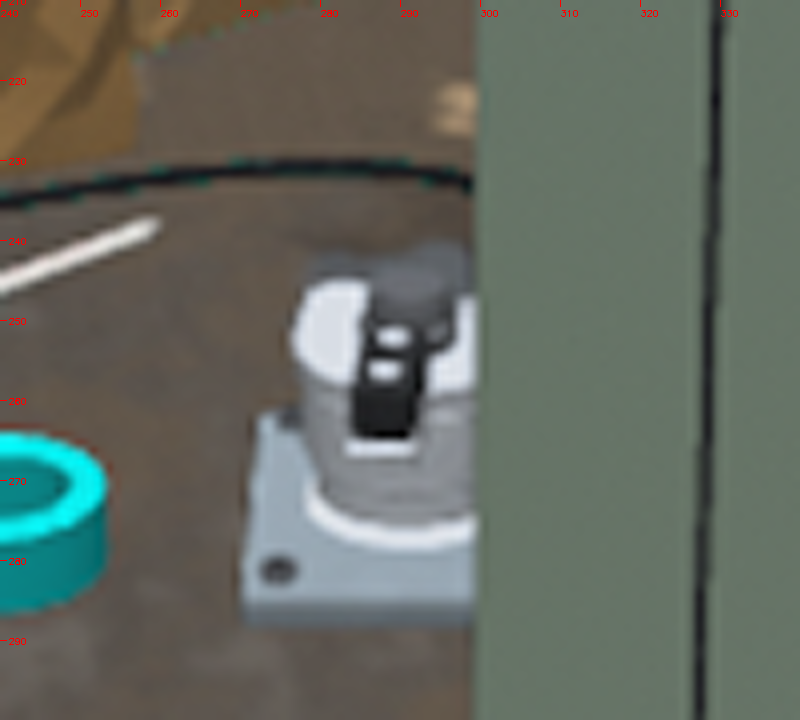

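View pics/t13.png

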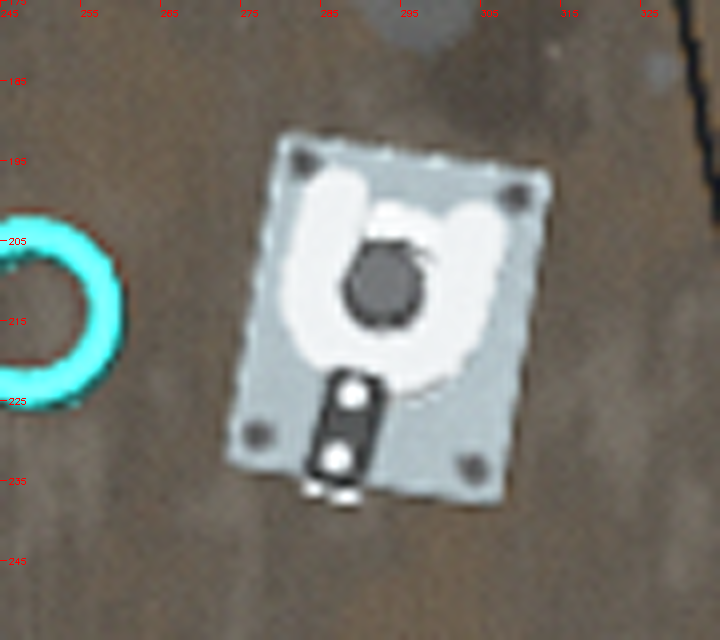

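View pics/top9.png

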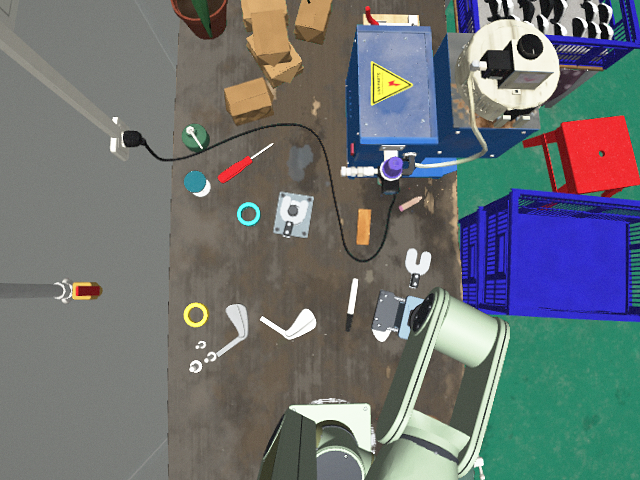

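Views show the keeper flat on the bush at (283,251) in the scene, with the head down on it at (291,245). The spare keeper, wedge, rings and screwdriver are where they started. One last numeric check of how far home the keeper is.

Run:
```python
from fit import *
d=snapshot("top")
x0,y0,x1,y1=274,190,318,240;k=6;zt=.062
g=cv2.cvtColor(d["image"],cv2.COLOR_BGR2GRAY)[y0:y1,x0:x1]
m=(cv2.resize(g,None,fx=k,fy=k,interpolation=cv2.INTER_CUBIC)>212).astype(np.uint8)*255
pix=lambda P:np.round((((proj(d,P)+.5-[x0,y0])*k-.5))*16).astype(int)
def cost(p):
    pp=[p[0]/100,p[1]/100,p[2]]
    b=np.zeros_like(m);cv2.fillPoly(b,[pix(place(pp,zt))],255,shift=4);mm=m.copy()
    B=box(pp);B[:,2]+=.054
    S=np.array([pt(pp,q) for q in[(-.018,-.018,zt),(.04,-.014,zt),(.04,.014,zt),(-.018,.018,zt)]])
    T=np.array([pt(pp,q) for q in[(-.026,-.014,zt),(-.026,.014,zt),(-.075,.014,zt),(-.075,-.014,zt)]])
    for a in(b,mm):
        for Q in(B,S,T): cv2.fillPoly(a,[pix(Q)],0,shift=4)
    return np.mean(cv2.absdiff(cv2.GaussianBlur(b,(9,9),0),cv2.GaussianBlur(mm,(9,9),0)))
x=np.array([58.3,8.64,-.26])
r=minimize(cost,x,method="Nelder-Mead",options=dict(initial_simplex=x+np.array([[0,0,0],[.3,0,0],[0,.3,0],[0,0,.06]])))
print("slot",r.x,r.fun)
c=cv2.cvtColor(d["image"],cv2.COLOR_BGR2GRAY)[203:219,285:300]
cs,_=cv2.findContours((c<150).astype(np.uint8),cv2.RETR_EXTERNAL,cv2.CHAIN_APPROX_NONE);(a,b),q,_=cv2.fitEllipse(max(cs,key=len))
print("head",a+285,b+203,q,[at(d,(a+285,b+203),z) for z in(.08,.072)])
```

```text
slot [58.42273392  8.64245986 -0.27012134] 1.943560606060606
head 292.53092098236084 210.16536664962769 (9.352547645568848, 10.802638053894043) [array([0.58275164, 0.08610455, 0.08      ]), array([0.58408329, 0.08631358, 0.072     ])]
```

```bash
python3 -c "
from workcell import hand_in,state
print(state()['clock']); print(hand_in())"
```

```text
38.65
the job is handed in; nothing more can be done
None
```

The job is done and handed in at 38.65 s, within the 67 s limit. I lowered the grey bush onto its seat and slid the wide-slot (left) keeper home on the bush. I then pushed the head down with shut fingertips until it stopped, and backed the arm clear.

**Last checks:**
- **Bush:** it came to rest at the seated height, and the force rose to 12 N with no further travel.
- **Keeper:** it touched the bush at the expected height. I located the slot bottom by contact and backed off to home. The final image fit puts the slot centre within about 1.4 mm of the spindle axis, which is within camera error.
- **Head:** it stopped at z = 0.080 m, joint about 0.010, and took 12 N without moving further.
- **Everything else:** the spare keeper, the turquoise and yellow rings, the wedge and the screwdriver look unmoved in the final picture.

**Disagreements:**
- The two cameras differed by up to about 3 mm in x on the bush.
- The gripper read 56.5 mm on the 60 mm bush, which I did not explain.
- The arm hid the bush and keeper from both cameras while they were being fitted, so I went by force and confirmed with pictures afterwards.

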